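# Load the board preheater and start it

## Robot

A 7-joint arm with a two-finger parallel gripper is mounted at the origin on the work surface. World frame = base frame: x ahead of the robot, y to its left, z up, the work surface at z = 0. Lengths are in m, angles in degrees, forces in N, time in s.
With the tool pointing down it reaches from about 0.425 to 0.925 m from the base axis. Payload 6.8 kg.
Tool frame: the origin (TCP) lies at the very end of the fingers, on their centre line; the grasp point (between the pads) lies 19 mm behind it; z points along the fingers, y is the line along which they close (so a half turn about z gives the same grasp; the last joint's range is limited). The gripper opens to 88 mm and grips with 3 to 60 N. Pads are 20 mm wide; open, the fingers measure 115 mm over their backs; the gripper's body (75 mm by 178 mm) begins 61 mm behind the grasp point.
Start: joints at [-79.647, 27.33, 1.283, 89.118, -0.659, 63.558, -4.761], TCP at [0.192, 0.647, 0.223] pointing down, gripper open.
Joint ranges: [-169.35, 169.35], [-19.33, 120.38], [-80.79, 83.38], [13.8, 139.57], [-78.32, 258.32], [9.67, 109.79], [-169.56, 169.56]. Speed limits (degrees/s): [136.94, 136.94, 180, 180, 180, 180, 180].

## Interface

Orientations are given as a 3x3 rotation matrix whose columns are the frame's x, y, z axes.
In Python, from bench import r, vision, order gives the robot as it stands.
- The arm moves only by the tool play_rows, never from a script. Its argument "plan" is a list that holds one entry, the list of rows, each a list of 5 numbers: the shift along the tool's x, y, z in units of 80 mm (1.0 is 80 mm), then the turn about the tool's z in units of 4 degrees (1.0 is 4 degrees), then the finger opening in mm, from 0 to 87.8. A call has 1 to 5 rows; each row shifts and turns the commanded pose from where the row before left it, along the tool's axes as they then stand; what a row does not reach is not made up. A row lasts 1/10 s, in which the tool goes at most 50 mm and 8.59 degrees, less where a joint would pass 70% of its speed; a pose out of reach is approached as far as the arm can. A call with a number of a shift or a turn outside -1 to 1 is refused whole. A call with a gripper value outside its range is refused whole. The fingers move at their own pace and stop on an object; "force" is the grip in N (left out, the last holds). Time passes only in rows, so rows that do not move let the fingers close. It gives the time, the measured TCP pose, the force, the opening and the grip force at its end, in the units of the state.
- r.state(): the state, without advancing time (a new reading comes with each control period).
- vision.get_image(name): name is "scene" or "top" or "wrist"; returns a dict with "image" (400x640x3 uint8, red, green, blue), "z_map" (400x640 float32, m along the optical axis (not along the pixel's ray), 0 where there is no reading), "fx", "fy", "cx", "cy" (pixels), "R" (3x3) and "t" (3): a world point X has camera coordinates R X + t. Camera axes: x right, y down, z forward; pixel columns grow to the right and rows downward; lengths in m; the calibration is good to about 2 mm. A picture is of the moment at which its call begins.
- order.close_job(): hands the job in; it is judged then, once.
The state is a dict: "clock": time; "qpos": joint angles; "joint_velocities": joint speeds; "joint_efforts": joint torques, N m; "position": TCP position; "tool_rot": TCP orientation; "ft_force": force on the tool from outside, world axes, zero at the start; "torque": the same for the moment, N m; "finger_gap": finger opening in m; "gripper_force": force on a finger pad.
Only numpy, scipy, OpenCV 4.12 (cv2) and the standard library are available. Lean on these libraries where they do the work, as an engineer would, in place of code of your own. Each camera call takes 0.05 s, during which the arm holds its last target. There are 200 camera calls.

## Task

First turn the heat knob until its pointer reads zero, while nothing is under the preheater's hood. Then slide every board carrier on the bench in under the hood, its post running along one of the L-shaped slots to the corner and sideways into the notch at its end, one carrier to a slot, any slot. When all are parked, turn the knob to the red mark and let go; leave the solder reel, the bottle and the red box where they are.

Things in the scene. Friction and masses are not known exactly. Their poses are not given: they have to be found in the camera images.
- carrier0: board carrier: round steel base 44 mm in diameter, 12 mm thick, small green circuit boards on it (to 16 mm high), and from its centre an upright round post 14 mm in diameter to 110 mm above the underside, its top 32 mm blue. About 0.2 kg, stands on the bench. Origin: centre of the underside, z up along the post. None if absent
- carrier1: board carrier: round steel base 44 mm in diameter, 12 mm thick, small green circuit boards on it (to 16 mm high), and from its centre an upright round post 14 mm in diameter to 110 mm above the underside, its top 32 mm orange. About 0.2 kg, stands on the bench. Origin: centre of the underside, z up along the post. None if absent
- carrier2: board carrier: round steel base 44 mm in diameter, 12 mm thick, small green circuit boards on it (to 16 mm high), and from its centre an upright round post 14 mm in diameter to 110 mm above the underside, its top 32 mm yellow. About 0.2 kg, stands on the bench. Origin: centre of the underside, z up along the post. None if absent
- preheater: fixed aluminium hood 170 mm (x) by 266 mm (y); origin: centre of footprint, bench level. Roof 30 to 36 mm above the bench, no floor. Open at -x (robot side), walls on the other sides. Three L-shaped slots 24 mm wide through the roof, 84 mm apart: from a mouth at the -x edge 120 mm along +x to a corner, then 30 mm along +y to a notch. Bases pass beneath the roof, posts stand up through a slot
- mouth0 (a point): middle of the open mouth of slot 0 on the -x edge of the hood, at roof-top height (36 mm); axes as the preheater's
- corner0 (a point): where the centre line of slot 0 turns from +x to +y, 120 mm inwards of mouth0, at roof-top height; axes as the preheater's
- notch0 (a point): where a post's axis stands when parked in the notch of slot 0, 30 mm to the +y side of corner0 (hood axes), at roof-top height; the slot ends 12 mm beyond in +x, -x and +y
- mouth1 (a point): middle of the open mouth of slot 1 on the -x edge of the hood, at roof-top height (36 mm); axes as the preheater's
- corner1 (a point): where the centre line of slot 1 turns from +x to +y, 120 mm inwards of mouth1, at roof-top height; axes as the preheater's
- notch1 (a point): where a post's axis stands when parked in the notch of slot 1, 30 mm to the +y side of corner1 (hood axes), at roof-top height; the slot ends 12 mm beyond in +x, -x and +y
- mouth2 (a point): middle of the open mouth of slot 2 on the -x edge of the hood, at roof-top height (36 mm); axes as the preheater's
- corner2 (a point): where the centre line of slot 2 turns from +x to +y, 120 mm inwards of mouth2, at roof-top height; axes as the preheater's
- notch2 (a point): where a post's axis stands when parked in the notch of slot 2, 30 mm to the +y side of corner2 (hood axes), at roof-top height; the slot ends 12 mm beyond in +x, -x and +y
- controller: heat controller: fixed black box 100 mm (x) by 90 mm (y), 50 mm high, grey top with the heat knob in the middle. Origin: centre of its underside. On its top a white zero mark lies 35 mm from the knob's axis towards the box's own -x, and a red mark 1.2 rad further clockwise (seen from above); small black ticks lie every 0.4 rad
- knob_grip (a point): point on the knob's upright axis, 74 mm above the bench, middle height of its bar grip; axes as the controller's
- heat (a joint): heat knob, rad: 0 with its white pointer at the white zero mark, grows clockwise seen from above, 1.2 at the red mark; range -0.35 to 2.7, stays where left. Black bar grip 42 mm long, 13 mm thick, 58 to 84 mm above the bench, on a black skirt 48 mm in diameter; at 0 the bar lies along the controller's x with the pointer line on its -x half
- solder_reel: bystander: grey reel of solder, 60 mm diameter, 38 mm high; origin centre of underside
- flux_bottle: bystander: small upright bottle, 36 mm diameter, 85 mm high, red cap; origin centre of underside
- parts_box: bystander: open red box, 90 x 120 x 35 mm; origin centre of underside

How it is judged (in metres and radians):
On the way, in this order (a step that is already met when the one before it is completed fails the run):
1. the knob's pointer reads zero (within 0.1 rad) while every carrier is still outside the hood (value of joint heat between -0.1 and 0.1 rad and (x of carrier0 in the frame of preheater below -0.085 m or y of carrier0 in the frame of preheater below -0.133 m or y of carrier0 in the frame of preheater above 0.133 m or x of carrier0 in the frame of preheater above 0.085 m) and (x of carrier1 in the frame of preheater below -0.085 m or y of carrier1 in the frame of preheater below -0.133 m or y of carrier1 in the frame of preheater above 0.133 m or x of carrier1 in the frame of preheater above 0.085 m) and (x of carrier2 in the frame of preheater below -0.085 m or y of carrier2 in the frame of preheater below -0.133 m or y of carrier2 in the frame of preheater above 0.133 m or x of carrier2 in the frame of preheater above 0.085 m)), for 0.3 s.
2. every carrier present stands upright on the bench in a notch, its post within 9 mm of the notch's end point, and the knob still reads zero (within 0.15 rad) (value of joint heat between -0.15 and 0.15 rad and (horizontal distance between carrier0 and notch0 below 0.009 m or horizontal distance between carrier0 and notch1 below 0.009 m or horizontal distance between carrier0 and notch2 below 0.009 m) and height (world z) of each of carrier0, carrier1, carrier2 below 0.008 m and angle between each of carrier0, carrier1, carrier2's own z axis and vertical below 0.15 rad and (horizontal distance between carrier1 and notch0 below 0.009 m or horizontal distance between carrier1 and notch1 below 0.009 m or horizontal distance between carrier1 and notch2 below 0.009 m) and (horizontal distance between carrier2 and notch0 below 0.009 m or horizontal distance between carrier2 and notch1 below 0.009 m or horizontal distance between carrier2 and notch2 below 0.009 m)), for 0.3 s.
At the end, for the whole second after the job is handed in: Every carrier present stands at rest, upright (within 0.15 rad) on the bench under the hood, its post in a notch within 9 mm of the notch point (horizontally); the knob's pointer is at the red mark (1.2 rad, within 0.1 rad), and everything is let go (value of joint heat between 1.1 and 1.3 rad and (horizontal distance between carrier0 and notch0 below 0.009 m or horizontal distance between carrier0 and notch1 below 0.009 m or horizontal distance between carrier0 and notch2 below 0.009 m) and height (world z) of each of carrier0, carrier1, carrier2 below 0.008 m and angle between each of carrier0, carrier1, carrier2's own z axis and vertical below 0.15 rad and (horizontal distance between carrier1 and notch0 below 0.009 m or horizontal distance between carrier1 and notch1 below 0.009 m or horizontal distance between carrier1 and notch2 below 0.009 m) and (horizontal distance between carrier2 and notch0 below 0.009 m or horizontal distance between carrier2 and notch1 below 0.009 m or horizontal distance between carrier2 and notch2 below 0.009 m) and linear speed of each of carrier0, carrier1, carrier2 below 0.02 m/s and velocity of joint heat between -0.05 and 0.05 rad/s); the robot touches nothing.
It fails at once if the solder reel, the bottle or the red box is shoved more than 30 mm (distance of any of solder_reel, flux_bottle, parts_box from where it was at the start of the episode above 0.03 m).
Of carrier0, carrier1, carrier2 only 2 to 3 are there at a start; the rules pass over those that are not, and their reading is None.
At some moment in a run one of carrier0, carrier1, carrier2 may be knocked a few centimetres aside while the robot is not near it.
Once in a run the grip may slacken for a moment while it holds something.
It also fails if it takes over 210 s, if anything falls off the work surface, if the arm or the gripper's body presses on something with over 40 N, if the wrist force passes 120 N, or if a joint passes its speed limit or range.

## Working session

There is one attempt and no reset: what is moved stays moved. The work goes in short steps, Python scripts to look and compute and a tool call to move; the robot and the scene stay as the last step left them, time stands still between calls to the robot, and variables do not carry over. Pictures are saved under pics/ and viewed, at most 14 in all, crops included, and the job is handed in when it is done.

Besides the shell and the picture viewer there is one more tool, called after ">>>" by a JSON object that holds its "name" and its "arguments". play_rows: Moves the arm, as the interface text tells. Its arguments: {"type":"object","properties":{"plan":{"type":"array"},"force":{"type":"number"}},"required":["plan"]}

```bash
mkdir -p pics; ls
python3 - <<'E'
from bench import r,vision,order
import cv2,numpy as np
s=r.state();print(s)
for n in ["scene","top"]:
    d=vision.get_image(n);cv2.imwrite(f"pics/{n}0.png",d["image"][:,:,::-1]);print(n,d["fx"],d["fy"],d["cx"],d["cy"],d["R"],d["t"])
E
```

```text
pics
{'clock': 0.0, 'qpos': array([-79.6484162 ,  27.37558121,   1.28090582,  89.17990523,
        -0.65874933,  63.56041519,  -4.76198237]), 'joint_velocities': array([-0.16429174, -0.01647801, -0.03498454, -0.06914174,  0.02162567,
       -0.07401886, -0.09466094]), 'joint_efforts': array([-4.72931151e-04, -5.82847238e+01,  1.53487008e+00, -2.72614163e+01,
       -5.42817498e-02,  1.67693663e-02,  1.43855777e-04]), 'position': array([0.19206852, 0.64643178, 0.22167284]), 'tool_rot': array([[-9.58593904e-01,  2.84776355e-01, -3.92653567e-04],
       [ 2.84776586e-01,  9.58592125e-01, -1.85329725e-03],
       [-1.51380619e-04, -1.88837799e-03, -9.99998206e-01]]), 'ft_force': array([-0.10571849,  0.81719149, -0.32331862]), 'torque': array([ 0.00312114,  0.01079429, -0.06138172]), 'gripper_force': 0.0, 'finger_gap': 0.08767464633362902}
scene 479.14969475245704 479.14969475245704 322.5919868046394 196.4428516134316 [[-0.7303825   0.68296452  0.0100427 ]
 [ 0.47295813  0.51629404 -0.71396854]
 [-0.49280017 -0.51672035 -0.70010576]] [ 0.41470372 -0.21073898  1.57421272]
top 374.7107641203832 374.7107641203832 316.98520122935554 200.96719660727965 [[ 0.02074004 -0.99956216  0.02110315]
 [-0.98395615 -0.02414824 -0.17676863]
 [ 0.17720084 -0.01709839 -0.98402617]] [-0.01773514  0.56137339  0.86379544]
```

View pics/scene0.png

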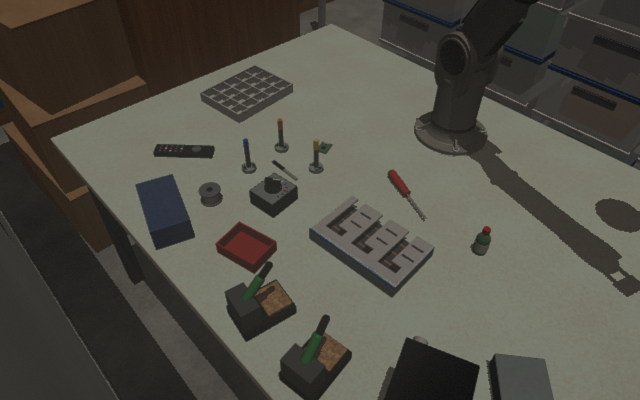

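View pics/top0.png

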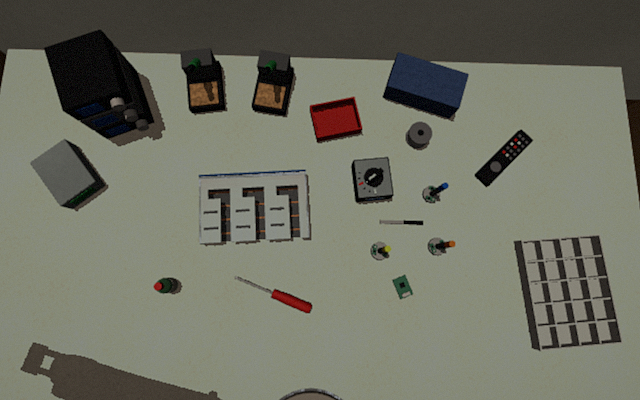

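```bash
cat > h.py <<'E'
import numpy as np,cv2
from bench import r,vision,order
def ray(d,u,v):
    R=np.array(d["R"]);t=np.array(d["t"])
    return -R.T@t, R.T@np.array([(u-d["cx"])/d["fx"],(v-d["cy"])/d["fy"],1.])
def onplane(d,u,v,z):
    o,w=ray(d,u,v);return o+w*(z-o[2])/w[2]
def tri(l):
    A=np.zeros((3,3));b=np.zeros(3)
    for d,u,v in l:
        o,w=ray(d,u,v);w=w/np.linalg.norm(w);P=np.eye(3)-np.outer(w,w);A+=P;b+=P@o
    return np.linalg.solve(A,b)
HUE=dict(blue=(100,125),orange=(6,17),yellow=(22,34))
def blobs(d,c,amin=10,smin=110,vmin=60):
    hsv=cv2.cvtColor(d["image"],cv2.COLOR_RGB2HSV);lo,hi=HUE[c]
    m=cv2.inRange(hsv,(lo,smin,vmin),(hi,255,255))
    n,L,st,ce=cv2.connectedComponentsWithStats(m)
    return [(st[i,4],ce[i].round(1).tolist()) for i in range(1,n) if st[i,4]>=amin]
def save(d,name,box=None,k=1):
    im=d["image"][:,:,::-1]
    if box: x0,y0,x1,y1=box;im=im[y0:y1,x0:x1]
    cv2.imwrite("pics/"+name,cv2.resize(im,None,fx=k,fy=k,interpolation=cv2.INTER_CUBIC))
E
python3 - <<'E'
from h import *
S=vision.get_image("scene");T=vision.get_image("top")
for c in HUE: print(c,"S",blobs(S,c),"T",blobs(T,c))
save(T,"topz.png",(190,140,470,320),2.8)
E
```

```text
blue S [(np.int32(12), [555.5, 66.8]), (np.int32(19), [619.0, 92.4])] T [(np.int32(2133), [427.8, 79.4]), (np.int32(11), [278.0, 171.0]), (np.int32(11), [296.0, 170.1]), (np.int32(15), [237.9, 173.3]), (np.int32(12), [258.1, 172.2]), (np.int32(12), [220.5, 174.0]), (np.int32(27), [444.7, 185.3])]
orange S [(np.int32(1509), [32.3, 9.8]), (np.int32(1630), [61.3, 101.0]), (np.int32(35), [279.8, 123.5]), (np.int32(726), [39.0, 159.8]), (np.int32(17), [274.4, 283.3]), (np.int32(25), [263.6, 288.6]), (np.int32(227), [272.7, 302.6]), (np.int32(19), [287.5, 299.5]), (np.int32(308), [328.5, 354.7]), (np.int32(47), [339.4, 347.9])] T [(np.int32(506), [202.4, 94.1]), (np.int32(525), [268.4, 95.7]), (np.int32(14), [294.0, 201.5]), (np.int32(11), [261.2, 203.4]), (np.int32(18), [294.7, 215.3]), (np.int32(14), [261.4, 217.1]), (np.int32(15), [295.6, 228.7]), (np.int32(10), [262.0, 230.5]), (np.int32(10), [227.1, 232.7]), (np.int32(32), [451.5, 243.5])]
yellow S [(np.int32(34), [315.9, 143.7])] T [(np.int32(38), [386.9, 248.5])]
```

View pics/topz.png

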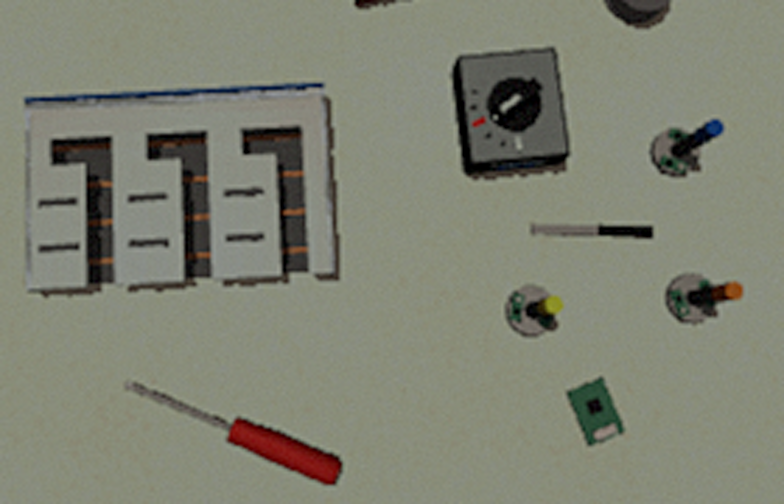

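Run:
```python
from h import *
S=vision.get_image("scene");T=vision.get_image("top")
print("blue S",[b for b in blobs(S,"blue",6,70,30) if 230<b[1][0]<270])
print("or",tri([(S,279.8,123.5),(T,451.5,243.5)]),"ye",tri([(S,315.9,143.7),(T,386.9,248.5)]))
f=lambda x,y:(190+x/2.8,140+y/2.8)
g=lambda x,y,z:onplane(T,*f(x,y),z).round(3)
print("hood mouth-edge L,R",g(28,291,.036),g(333,277,.036),"top",g(28,98,.036),g(322,88,.036))
for n,p in dict(m2=(100,288),m1=(197,283),m0=(293,276)).items(): print(n,g(*p,.036))
print("ctrl",[g(x,y,.05) for x,y in [(460,55),(553,48),(566,158),(468,165)]],"knob",g(515,103,.058),"zero",g(518,143,.05),"red",g(478,122,.05))
print("pen",g(530,229,0.005),g(652,232,.005),"pcb",g(595,405,0))
print("base",g(677,150,.01),g(693,297,.01),g(530,309,.01))
W=vision.get_image("wrist");s=r.state();R=W["R"];t=W["t"]
print("cam",-R.T@t,"in tool",s["tool_rot"].T@(-R.T@t-s["position"]),"\n",s["tool_rot"].T@R.T, W["fx"])
```

```text
blue S [(np.int32(27), [245.4, 142.7])]
or [ 0.45984197 -0.31100461  0.09411427] ye [ 0.44598493 -0.16350863  0.09459313]
hood mouth-edge L,R [0.452 0.275 0.036] [0.47  0.012 0.036] top [0.623 0.288 0.036] [0.639 0.026 0.036]
m2 [0.456 0.213 0.036]
m1 [0.462 0.13  0.036]
m0 [0.47  0.047 0.036]
ctrl [array([ 0.669, -0.096,  0.05 ]), array([ 0.677, -0.179,  0.05 ]), array([ 0.578, -0.189,  0.05 ]), array([ 0.569, -0.103,  0.05 ])] knob [ 0.624 -0.143  0.058] zero [ 0.59  -0.147  0.05 ] red [ 0.608 -0.112  0.05 ]
pen [ 0.52  -0.166  0.005] [ 0.52  -0.277  0.005] pcb [ 0.364 -0.223  0.   ]
base [ 0.595 -0.301  0.01 ] [ 0.461 -0.311  0.01 ] [ 0.447 -0.164  0.01 ]
cam [0.10928315 0.67146355 0.38384858] in tool [ 0.08646097 -0.00016925 -0.1614027 ] 
 [[ 8.62731211e-04 -9.52086535e-01 -3.05827542e-01]
 [ 9.99999603e-01  8.89043986e-04  5.32458921e-05]
 [ 2.21199440e-04 -3.05827467e-01  9.52086924e-01]] 351.80663362796906
```

>>> {"name": "play_rows", "arguments": {"plan": [[[-0.394,-0.402,0,0,87],[-0.394,-0.402,0,0,87],[-0.394,-0.402,0,0,87],[-0.394,-0.402,0,0,87],[-0.394,-0.402,0,0,87]]], "force": 30}}

```text
clock: 0.85
position: [0.2982, 0.4464, 0.2228]
tool_rot: [[-0.959, 0.285, 0.0], [0.285, 0.959, 0.0], [-0.0, 0.0, -1.0]]
ft_force: [0.3, -0.1, 0.1]
finger_gap: 0.087
gripper_force: 0.0
```

>>> {"name": "play_rows", "arguments": {"plan": [[[-0.394,-0.402,0,0,87],[-0.394,-0.402,0,0,87],[-0.394,-0.402,0,0,87],[-0.394,-0.402,0,0,87],[-0.394,-0.402,0,0,87]]]}}

```text
clock: 1.35
position: [0.4034, 0.2474, 0.223]
tool_rot: [[-0.959, 0.285, 0.001], [0.285, 0.959, 0.001], [-0.0, 0.001, -1.0]]
ft_force: [1.5, 0.2, 0.0]
finger_gap: 0.0871
gripper_force: 0.0
```

>>> {"name": "play_rows", "arguments": {"plan": [[[-0.394,-0.402,0,0,87],[-0.394,-0.402,0,0,87],[-0.394,-0.402,0,0,87],[-0.394,-0.402,0,0,87],[-0.394,-0.402,0,0,87]]]}}

```text
clock: 1.85
position: [0.5087, 0.0483, 0.223]
tool_rot: [[-0.959, 0.285, 0.001], [0.285, 0.959, 0.0], [-0.001, 0.001, -1.0]]
ft_force: [0.2, 1.6, -0.0]
finger_gap: 0.0873
gripper_force: 0.0
```

>>> {"name": "play_rows", "arguments": {"plan": [[[-0.394,-0.402,0,0,87],[-0.394,-0.402,0,0,87],[0,0,0,0,87],[0,0,0,0,87]]]}}

```text
clock: 2.25
position: [0.5502, -0.0306, 0.2225]
tool_rot: [[-0.958, 0.287, -0.0], [0.287, 0.958, -0.0], [0.0, -0.0, -1.0]]
ft_force: [0.0, 0.6, -0.3]
finger_gap: 0.0872
gripper_force: 0.0
```

Run:
```python
from h import *
s=r.state();print(s["clock"],s["position"],s["qpos"],s["tool_rot"][:,0])
W=vision.get_image("wrist");save(W,"w1.png",None,1.25)
np.savez("w1.npz",**W)
for c in HUE: print(c,blobs(W,c,15))
```

```text
2.25 [ 0.55021224 -0.03059509  0.22252636] [-23.31576592  16.36264409  24.45059104 107.57227922  -7.91568542
  57.7269232   77.80689545] [-9.57846541e-01  2.87280284e-01  2.03946113e-04]
blue [(np.int32(824), [520.9, 193.6])]
orange [(np.int32(81), [561.2, 22.3]), (np.int32(87), [469.8, 58.5]), (np.int32(78), [567.2, 57.8]), (np.int32(91), [383.8, 92.6]), (np.int32(81), [477.8, 92.0]), (np.int32(70), [572.3, 91.4]), (np.int32(134), [585.9, 120.0]), (np.int32(82), [393.6, 124.5]), (np.int32(75), [485.5, 123.8]), (np.int32(166), [507.7, 148.4]), (np.int32(80), [403.4, 154.4]), (np.int32(160), [427.1, 177.6]), (np.int32(50), [1.7, 176.4])]
yellow [(np.int32(309), [117.6, 116.0])]
```

View pics/w1.png

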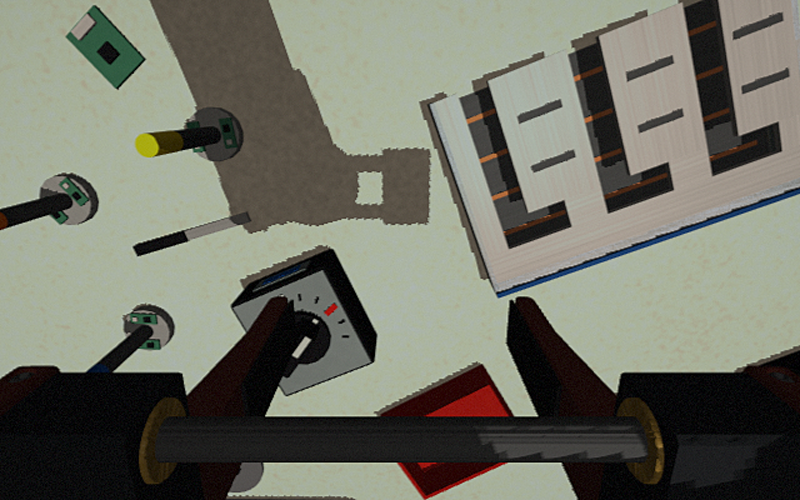

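>>> {"name": "play_rows", "arguments": {"plan": [[[-0.43,-0.236,0,0,87],[-0.43,-0.236,0,0,87],[-0.43,-0.236,0,0,87],[-0.43,-0.236,0,0,87],[0,0,0,-0.9,87]]]}}

```text
clock: 2.8
position: [0.6624, -0.1434, 0.2221]
tool_rot: [[-0.974, 0.225, 0.0], [0.225, 0.974, -0.002], [-0.001, -0.002, -1.0]]
ft_force: [-0.2, -0.4, 0.5]
finger_gap: 0.0869
gripper_force: 0.0
```

>>> {"name": "play_rows", "arguments": {"plan": [[[0,0,0,-1,87],[0,0,0,-1,87],[0,0,0,-1,87],[0,0,0,-1,87],[0,0,0,-0.35,87]]]}}

```text
clock: 3.3
position: [0.6605, -0.1386, 0.2226]
tool_rot: [[-0.997, -0.082, -0.0], [-0.082, 0.997, 0.001], [0.0, 0.001, -1.0]]
ft_force: [0.4, 0.4, 0.2]
finger_gap: 0.0874
gripper_force: 0.0
```

>>> {"name": "play_rows", "arguments": {"plan": [[[0,0,0,0,87],[0,0,0,0,87]]]}}

```text
clock: 3.5
position: [0.6605, -0.1403, 0.2227]
tool_rot: [[-0.997, -0.077, -0.0], [-0.077, 0.997, 0.0], [0.0, 0.0, -1.0]]
ft_force: [-0.3, 0.3, -0.0]
finger_gap: 0.0868
gripper_force: 0.0
```

Run:
```python
from h import *
s=r.state();print(s["clock"],s["position"],s["qpos"],s["tool_rot"][:,0])
W=vision.get_image("wrist");save(W,"w2.png",None,1.25)
np.savez("w2.npz",**W)
```

```text
3.5 [ 0.66053174 -0.14026219  0.22266517] [ -7.55939308  28.34092589  20.54918491  90.11071826 -10.7570273
  63.50976129 109.98612782] [-9.96997637e-01 -7.74319761e-02  3.43347009e-05]
```

View pics/w2.png

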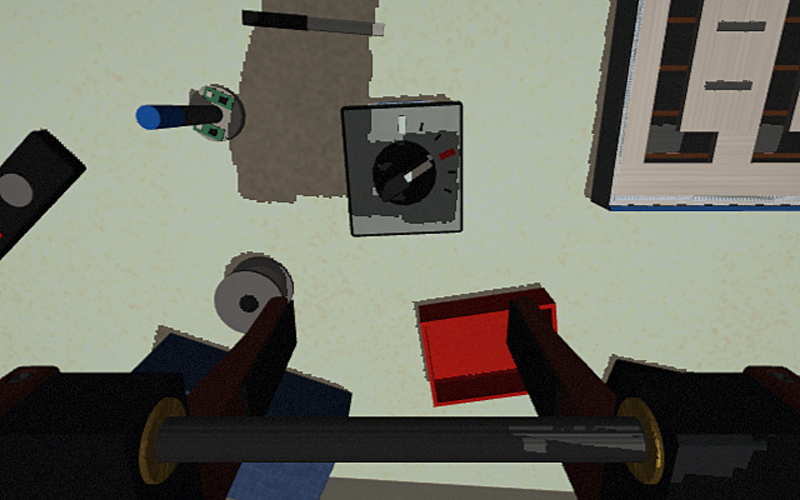

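Run:
```python
from h import *
W1=dict(np.load("w1.npz"));W2=dict(np.load("w2.npz"));T=vision.get_image("top")
k=1.25
p1=lambda x,y,z:onplane(W1,x/k,y/k,z)
p2=lambda x,y,z:onplane(W2,x/k,y/k,z)
f=lambda x,y:(190+x/2.8,140+y/2.8)
c=[p2(x,y,.05) for x,y in [(342,107),(463,101),(462,231),(353,236)]]
print("ctrl",np.round(c,4),np.mean(c,0))
print("zero",p2(402,124,.05),"red",p2(448,154,.05),"skirt ctr",p2(404,174,.055),"ptr",p2(407,178,.084),p2(432,162,.084))
print("zero tri",tri([(W2,402/k,124/k),(T,*f(518,143))]),"red tri",tri([(W2,448/k,154/k),(T,*f(478,122))]))
# hood slots
A=[((508,248),(570,224)),((609,212),(672,186)),((713,174),(780,147))]
B=[((301,130),(242,130)),((207,133),(148,136)),((111,138),(52,142))]
for (a,b),(a2,b2) in zip(A,B):
    P,Q=p1(*a,.036),p1(*b,.036)
    print("slot",P.round(4),Q.round(4),np.linalg.norm(P-Q).round(4),"tri",tri([(W1,a[0]/k,a[1]/k),(T,*f(*a2))]).round(4),tri([(W1,b[0]/k,b[1]/k),(T,*f(*b2))]).round(4))
# roof mask
for n,W in(("w1",W1),("w2",W2)):
    hsv=cv2.cvtColor(W["image"],cv2.COLOR_RGB2HSV)
    print(n,hsv[60,460] if n=="w1" else hsv[100,590],hsv[30,300])
    for cc in ("blue","yellow"):
        print(cc,blobs(W,cc,100))
for pt,d in (((215,133),W1),((70,199),W1),((149,326),W1),((217,112),W2)): print("base",onplane(d,pt[0]/k,pt[1]/k,.012).round(4))
```

```text
ctrl [[ 0.5794 -0.1888  0.05  ]
 [ 0.5684 -0.1019  0.05  ]
 [ 0.6654 -0.0908  0.05  ]
 [ 0.6762 -0.1765  0.05  ]] [ 0.62233573 -0.13948768  0.05      ]
zero [ 0.58782281 -0.14450826  0.05      ] red [ 0.60670419 -0.1084938   0.05      ] skirt ctr [ 0.62341739 -0.14020056  0.055     ] ptr [ 0.62165439 -0.13849139  0.084     ] [ 0.60955135 -0.12254556  0.084     ]
zero tri [ 0.58715137 -0.14470661  0.06356617] red tri [ 0.60519905 -0.11009692  0.06282892]
slot [0.6017 0.0469 0.036 ] [0.596  0.0999 0.036 ] 0.0533 tri [0.5959 0.044  0.052 ] [0.5955 0.097  0.042 ]
slot [0.5951 0.132  0.036 ] [0.5883 0.1832 0.036 ] 0.0517 tri [0.5911 0.1261 0.0496] [0.5875 0.1786 0.0434]
slot [0.5879 0.2152 0.036 ] [0.5814 0.2666 0.036 ] 0.0518 tri [0.5861 0.2105 0.0432] [0.581  0.2623 0.0412]
w1 [ 11 100  87] [ 44  28 179]
blue [(np.int32(824), [520.9, 193.6])]
yellow [(np.int32(309), [117.6, 116.0])]
w2 [ 16  30 161] [ 39  36 184]
blue [(np.int32(306), [118.3, 93.4]), (np.int32(608), [563.5, 166.5]), (np.int32(2214), [223.9, 384.4])]
yellow []
base [ 0.4449 -0.1586  0.012 ]
base [ 0.4599 -0.3006  0.012 ]
base [ 0.5898 -0.2908  0.012 ]
base [ 0.5917 -0.2943  0.012 ]
```

>>> {"name": "play_rows", "arguments": {"plan": [[[0.474,0.037,0,0.95,60],[0,0,0.1,0.95,60],[0,0,0.1,0.95,60],[0,0,0.1,0.95,60],[0,0,0.1,0.95,60]]]}}

```text
clock: 4.1
position: [0.6225, -0.1411, 0.1905]
tool_rot: [[-0.967, 0.254, 0.0], [0.254, 0.967, 0.0], [-0.0, 0.0, -1.0]]
ft_force: [-0.3, 0.1, 0.0]
finger_gap: 0.0599
gripper_force: 0.0
```

>>> {"name": "play_rows", "arguments": {"plan": [[[0,0,0.1,0.95,60],[0,0,0.1,0.95,60],[0,0,0.1,0.95,60],[0,0,0.1,0.95,60],[0,0,0.1,0.95,60]]]}}

```text
clock: 4.6
position: [0.6226, -0.1411, 0.1504]
tool_rot: [[-0.832, 0.555, 0.0], [0.555, 0.832, -0.0], [-0.0, 0.0, -1.0]]
ft_force: [0.5, -0.3, -0.2]
finger_gap: 0.0604
gripper_force: 0.0
```

>>> {"name": "play_rows", "arguments": {"plan": [[[0,0,0.1,0.95,60],[0,0,0.1,0.95,60],[0,0,0.1,0.95,60],[0,0,0.1,0.95,60],[0,0,0.1,0.95,60]]]}}

```text
clock: 5.1
position: [0.6226, -0.141, 0.1103]
tool_rot: [[-0.606, 0.796, 0.0], [0.796, 0.606, -0.0], [-0.0, 0.0, -1.0]]
ft_force: [-0.1, -0.2, 1.0]
finger_gap: 0.0603
gripper_force: 0.0
```

>>> {"name": "play_rows", "arguments": {"plan": [[[0,0,0,0,60],[0,0,0,0,60],[0,0,0,0,60]]]}}

```text
clock: 5.4
position: [0.6228, -0.1413, 0.1112]
tool_rot: [[-0.609, 0.793, 0.001], [0.793, 0.609, -0.0], [-0.001, 0.001, -1.0]]
ft_force: [0.8, -0.3, -0.1]
finger_gap: 0.0601
gripper_force: 0.0
```

Run:
```python
from h import *
s=r.state();R=s["tool_rot"];print(s["position"],np.degrees(np.arctan2(R[1,0],R[0,0])),s["qpos"][6], R.T@(np.array([.6225,-.140,.062])-s["position"])/.08)
```

```text
[ 0.62284844 -0.14129604  0.11115512] 127.51674588110019 63.69884152112089 [0.01583122 0.00608155 0.61443399]
```

>>> {"name": "play_rows", "arguments": {"plan": [[[0.015,0.006,0.2,0,40],[0,0,0.2,0,40],[0,0,0.2,0,40],[0,0,0,0,40]]]}}

```text
clock: 5.8
position: [0.6209, -0.1395, 0.0598]
tool_rot: [[-0.608, 0.794, -0.003], [0.794, 0.608, 0.0], [0.002, -0.002, -1.0]]
ft_force: [0.2, -0.4, -0.3]
finger_gap: 0.0403
gripper_force: 0.0
```

>>> {"name": "play_rows", "arguments": {"plan": [[[0,0,0,0,5],[0,0,0,0,5],[0,0,0,0,5],[0,0,0,0,5],[0,0,0,0,5]]], "force": 20}}

```text
clock: 6.3
position: [0.6235, -0.1392, 0.0632]
tool_rot: [[-0.609, 0.793, 0.002], [0.793, 0.609, 0.0], [-0.001, 0.002, -1.0]]
ft_force: [4.0, 1.9, -0.8]
finger_gap: 0.0129
gripper_force: 20.0
```

>>> {"name": "play_rows", "arguments": {"plan": [[[0,0,0,-1,5],[0,0,0,-1,5],[0,0,0,-1,5],[0,0,0,-1,5],[0,0,0,-1,5]]]}}

```text
clock: 6.8
position: [0.6229, -0.1398, 0.0631]
tool_rot: [[-0.845, 0.535, 0.002], [0.535, 0.845, -0.0], [-0.001, 0.001, -1.0]]
ft_force: [2.2, -0.1, -1.1]
finger_gap: 0.0126
gripper_force: 20.0
```

>>> {"name": "play_rows", "arguments": {"plan": [[[0,0,0,-1,5],[0,0,0,-1,5],[0,0,0,-1,5],[0,0,0,-1,5],[0,0,0,-1,5]]]}}

```text
clock: 7.3
position: [0.6227, -0.1404, 0.0632]
tool_rot: [[-0.977, 0.215, 0.001], [0.215, 0.977, -0.001], [-0.001, -0.0, -1.0]]
ft_force: [2.0, -0.4, 0.7]
finger_gap: 0.0129
gripper_force: 20.0
```

>>> {"name": "play_rows", "arguments": {"plan": [[[0,0,0,-1,5],[0,0,0,-1,5],[0,0,0,-1,5],[0,0,0,-1,5],[0,0,0,-0.9,5]]]}}

```text
clock: 7.8
position: [0.6226, -0.1412, 0.0631]
tool_rot: [[-0.992, -0.125, 0.001], [-0.125, 0.992, -0.001], [-0.001, -0.002, -1.0]]
ft_force: [1.7, -2.0, -0.4]
finger_gap: 0.0127
gripper_force: 20.0
```

>>> {"name": "play_rows", "arguments": {"plan": [[[0,0,0,0,5],[0,0,0,0,5],[0,0,0,0,5],[0,0,0,0,5],[0,0,0,0,5]]]}}

```text
clock: 8.3
position: [0.6227, -0.1411, 0.0631]
tool_rot: [[-0.993, -0.122, 0.001], [-0.122, 0.993, -0.001], [-0.001, -0.002, -1.0]]
ft_force: [2.7, -4.9, 2.6]
finger_gap: 0.0126
gripper_force: 20.0
```

>>> {"name": "play_rows", "arguments": {"plan": [[[0,0,0,0,45],[0,0,0,0,45],[0,0,0,0,45],[0,0,-0.4,0,45],[0,0,-0.5,0,85]]]}}

```text
clock: 8.8
position: [0.6201, -0.1388, 0.1331]
tool_rot: [[-0.992, -0.123, -0.006], [-0.123, 0.992, 0.001], [0.006, 0.002, -1.0]]
ft_force: [1.2, -0.3, 0.1]
finger_gap: 0.0495
gripper_force: 0.0
```

>>> {"name": "play_rows", "arguments": {"plan": [[[0,0,-0.55,0,85],[0,0,-0.55,0,85],[-0.47,0,0,0,85],[0,0,0,0,85],[0,0,0,0,85]]]}}

```text
clock: 9.3
position: [0.659, -0.1343, 0.2216]
tool_rot: [[-0.992, -0.124, -0.002], [-0.124, 0.992, 0.001], [0.002, 0.001, -1.0]]
ft_force: [-0.4, -0.1, -1.0]
finger_gap: 0.0844
gripper_force: 0.0
```

Run:
```python
from h import *
s=r.state();print(s["clock"],s["position"],s["qpos"][6],s["tool_rot"][:,0])
W=vision.get_image("wrist");save(W,"w3.png",(180,40,520,220),2.3)
np.savez("w3.npz",**W)
for c in ("blue",): print(c,blobs(W,c,60))
```

```text
9.3 [ 0.65900405 -0.13433805  0.22159309] 110.42161635712775 [-0.99227114 -0.12407253  0.00199687]
blue [(np.int32(313), [113.1, 84.7]), (np.int32(591), [559.4, 178.7]), (np.int32(74), [95.3, 295.0]), (np.int32(1628), [217.5, 384.4])]
```

View pics/w3.png

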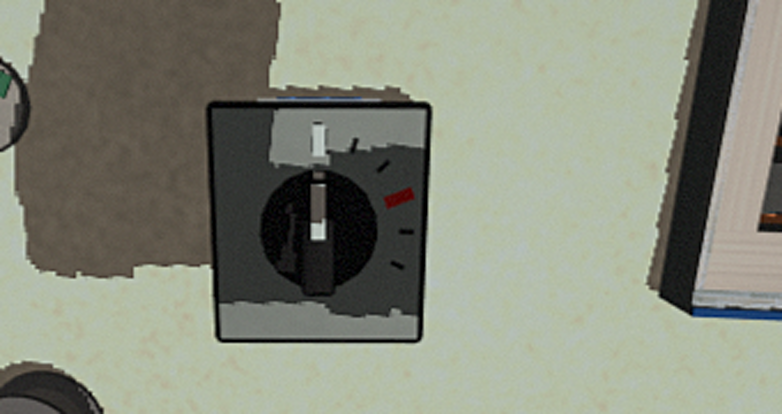

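>>> {"name": "play_rows", "arguments": {"plan": [[[-0.06,0.487,0,0,87],[-0.06,0.487,0,0,87],[-0.06,0.487,0,0,87],[-0.06,0.487,0,0,87],[-0.06,0.487,0,0,87]]]}}

```text
clock: 9.85
position: [0.6577, 0.0617, 0.2217]
tool_rot: [[-0.993, -0.122, -0.002], [-0.122, 0.993, -0.001], [0.002, -0.0, -1.0]]
ft_force: [0.7, 0.9, -0.1]
finger_gap: 0.0869
gripper_force: 0.0
```

>>> {"name": "play_rows", "arguments": {"plan": [[[-0.06,0.487,0,0,87],[-0.06,0.487,0,0.65,87],[0,0,0,0,87],[0,0,0,0,87],[0,0,0,0,87]]]}}

```text
clock: 10.35
position: [0.6588, 0.1371, 0.2222]
tool_rot: [[-0.997, -0.076, -0.001], [-0.076, 0.997, -0.002], [0.001, -0.001, -1.0]]
ft_force: [0.5, -0.4, -0.1]
finger_gap: 0.0869
gripper_force: 0.0
```

Run:
```python
from h import *
s=r.state();print(s["clock"],s["position"],s["qpos"][6],s["tool_rot"][:,0])
W=vision.get_image("wrist");save(W,"w4.png",None,1.25)
np.savez("w4.npz",**W)
```

```text
10.35 [0.6588458  0.13706877 0.22216636] 83.1727238874786 [-0.99714112 -0.07555119  0.0012687 ]
```

View pics/w4.png

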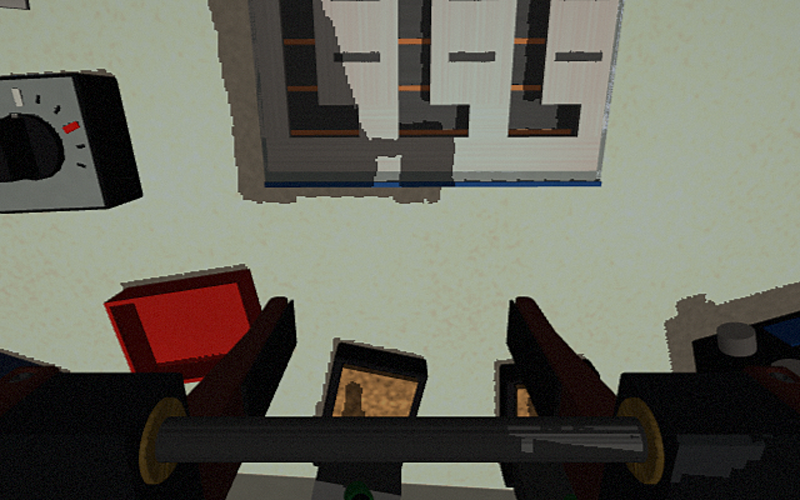

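```bash
cat > hood.py <<'E'
from h import *
W1=dict(np.load("w1.npz"));W4=dict(np.load("w4.npz"));k=1.25
L=[(289,137),(399,137),(508,137)];Rr=[(358,137),(468,137),(577,137)]
A=[((508,248),(570,224)),((609,212),(672,186)),((713,174),(780,147))]
l=np.array([onplane(W4,x/k,y/k,.036) for x,y in L]);rr=np.array([onplane(W4,x/k,y/k,.036) for x,y in Rr])
mid=(l+rr)/2
d=mid[2]-mid[0];yaw=np.arctan2(-d[0],d[1])
X=np.array([np.cos(yaw),np.sin(yaw),0]);Y=np.array([-X[1],X[0],0])
mid=mid.mean(0)+np.array([-1,0,1])[:,None]*.084*Y
notch=mid-.012*X+.015*Y;corner=mid-.012*X-.015*Y;mouth=corner-.12*X
if __name__=="__main__":
    print("yaw",np.degrees(yaw),np.linalg.norm(d),np.linalg.norm(rr-l,axis=1))
    print(notch.round(4),corner.round(4),mouth.round(4))
    for i in range(3): print("tri",tri([(W4,L[i][0]/k,L[i][1]/k),(W1,A[i][0][0]/k,A[i][0][1]/k)]).round(4),l[i].round(4),tri([(W4,Rr[i][0]/k,Rr[i][1]/k),(W1,A[i][1][0]/k,A[i][1][1]/k)]).round(4),rr[i].round(4))
    print("back edge",[onplane(W4,x/k,184/k,.036).round(4) for x in (265,601)])
    S=vision.get_image("scene");T=vision.get_image("top")
    t={c:[b for b in blobs(T,c,10) if 370<b[1][0]<480 and 170<b[1][1]<280] for c in HUE}
    u={c:[b for b in blobs(S,c,6,70,30) if 225<b[1][0]<350 and 100<b[1][1]<180] for c in HUE}
    for c in HUE: print(c,t[c],u[c],[tri([(T,*a[1]),(S,*b[1])]).round(4) for a in t[c] for b in u[c]])
E
python3 hood.py
```

```text
yaw 4.388755903954978 0.16847824248989685 [0.05311765 0.05308202 0.05304675]
[[0.5876 0.0876 0.036 ]
 [0.5812 0.1713 0.036 ]
 [0.5747 0.2551 0.036 ]] [[0.5899 0.0576 0.036 ]
 [0.5834 0.1414 0.036 ]
 [0.577  0.2251 0.036 ]] [[0.4702 0.0485 0.036 ]
 [0.4638 0.1322 0.036 ]
 [0.4574 0.216  0.036 ]]
tri [0.6025 0.0468 0.0352] [0.6028 0.0467 0.036 ] [0.598  0.1001 0.0334] [0.5987 0.0996 0.036 ]
tri [0.5957 0.1315 0.0361] [0.5963 0.1311 0.036 ] [0.5915 0.1858 0.0297] [0.5922 0.184  0.036 ]
tri [0.5892 0.2157 0.0343] [0.5899 0.2147 0.036 ] [0.585  0.2715 0.0284] [0.5858 0.2676 0.036 ]
back edge [array([0.6407, 0.0276, 0.036 ]), array([0.6202, 0.2937, 0.036 ])]
blue [(np.int32(28), [444.6, 185.4])] [(np.int32(29), [245.4, 143.0])] [array([ 0.5951, -0.2995,  0.098 ])]
orange [(np.int32(46), [449.9, 243.6])] [(np.int32(50), [279.6, 123.5]), (np.int32(27), [316.7, 139.1])] [array([ 0.4605, -0.3085,  0.095 ]), array([ 0.4306, -0.2566,  0.0832])]
yellow [(np.int32(40), [386.6, 248.6])] [] []
```

>>> {"name": "play_rows", "arguments": {"plan": [[[0.367,-0.441,0,0,87],[0.367,-0.441,0,0,87],[0.367,-0.441,0,0,87],[0.367,-0.441,0,0,87],[0.367,-0.441,0,0,87]]]}}

```text
clock: 11.0
position: [0.5252, -0.0503, 0.2228]
tool_rot: [[-0.997, -0.076, 0.0], [-0.076, 0.997, 0.0], [-0.0, -0.0, -1.0]]
ft_force: [-0.9, -1.0, 0.5]
finger_gap: 0.0871
gripper_force: 0.0
```

>>> {"name": "play_rows", "arguments": {"plan": [[[0.367,-0.441,0,0,87],[0.367,-0.441,0,0,87],[0.367,-0.441,0,0,87],[0,0,0,0,87],[0,0,0,0,87]]]}}

```text
clock: 11.5
position: [0.4464, -0.1615, 0.223]
tool_rot: [[-0.997, -0.074, 0.001], [-0.074, 0.997, 0.0], [-0.001, 0.0, -1.0]]
ft_force: [-0.7, -0.3, 0.6]
finger_gap: 0.0874
gripper_force: 0.0
```

```bash
cat > loc.py <<'E'
import sys
from hood import *
c=sys.argv[1];zt=float(sys.argv[2]) if len(sys.argv)>2 else .066
s=r.state();Rt=s["tool_rot"];p=s["position"]
W=vision.get_image("wrist");S=vision.get_image("scene");T=vision.get_image("top")
b=[x for x in blobs(W,c,60)]
print(s["clock"],"tcp",p.round(4),"yaw",np.degrees(np.arctan2(Rt[1,0],Rt[0,0])).round(2),"q7",s["qpos"][6].round(1),"gap",s["finger_gap"].round(4))
for a in b:
    q=onplane(W,*a[1],.094)
    print(a,"plane",q.round(4),"units to go",(Rt.T@(np.array([q[0],q[1],zt])-p)/.08).round(3))
tt=[x for x in blobs(T,c,10) if 180<x[1][0]<480 and 170<x[1][1]<280];ss=[x for x in blobs(S,c,6,70,30) if 225<x[1][0]<450 and 100<x[1][1]<290]
for a in tt:
    for e in ss:
        q=tri([(T,*a[1]),(S,*e[1])])
        if abs(q[2]-.094)<.02: print("tri",q.round(4), "w/ wrist",[tri([(T,*a[1]),(S,*e[1]),(W,*x[1])]).round(4) for x in b])
E
python3 loc.py yellow
```

```text
Traceback (most recent call last):
  File "loc.py", line 7, in <module>
    print(s["clock"],"tcp",p.round(4),"yaw",np.degrees(np.arctan2(Rt[1,0],Rt[0,0])).round(2),"q7",s["qpos"][6].round(1),"gap",s["finger_gap"].round(4))
                                                                                                                              ^^^^^^^^^^^^^^^^^^^^^
AttributeError: 'float' object has no attribute 'round'
```

```bash
sed -i 's/s\["finger_gap"\].round(4)/s["finger_gap"]/' loc.py; python3 loc.py yellow
```

```text
11.65 tcp [ 0.4478 -0.1593  0.2227] yaw -175.46 q7 110.7 gap 0.08749556257445137
(np.int32(229), [317.3, 191.0]) plane [ 0.4498 -0.1615  0.094 ] units to go [-0.022 -0.03   1.958]
tri [ 0.4471 -0.1644  0.0961] w/ wrist [array([ 0.448 , -0.1628,  0.0981])]
```

>>> {"name": "play_rows", "arguments": {"plan": [[[-0.015,-0.035,0.4,0,80],[0,0,0.4,0,80],[0,0,0.4,0,80],[0,0,0.4,0,80],[0,0,0.35,0,60]]]}}

```text
clock: 12.3
position: [0.4487, -0.1621, 0.065]
tool_rot: [[-0.997, -0.079, -0.001], [-0.079, 0.997, 0.0], [0.001, 0.0, -1.0]]
ft_force: [-0.1, -0.2, -0.4]
finger_gap: 0.0754
gripper_force: 0.0
```

>>> {"name": "play_rows", "arguments": {"plan": [[[0,0,0,0,30],[0,0,0,0,5],[0,0,0,0,5],[0,0,0,0,5],[0,0,0,0,5]]], "force": 30}}

```text
clock: 12.8
position: [0.4493, -0.163, 0.0677]
tool_rot: [[-0.997, -0.078, 0.002], [-0.078, 0.997, -0.0], [-0.002, -0.0, -1.0]]
ft_force: [1.0, -0.4, 0.7]
finger_gap: 0.0353
gripper_force: 0.0
```

>>> {"name": "play_rows", "arguments": {"plan": [[[0,0,0,0,5],[0,0,0,0,5]]]}}

```text
clock: 13.0
position: [0.4487, -0.1629, 0.067]
tool_rot: [[-0.997, -0.078, 0.001], [-0.078, 0.997, 0.0], [-0.001, -0.0, -1.0]]
ft_force: [-0.7, -0.0, 0.0]
finger_gap: 0.0198
gripper_force: 0.0
```

```bash
cat > go.py <<'E'
import sys
from hood import *
i=int(sys.argv[1]);s=r.state();Rt=s["tool_rot"];p=s["position"].copy()
print(s["clock"],"tcp",p.round(4),"yaw",np.degrees(np.arctan2(Rt[1,0],Rt[0,0])).round(2),"gap",s["finger_gap"],s["gripper_force"],"F",s["ft_force"].round(1),"q7",s["qpos"][6].round(1))
for n,q in (("pre",mouth[i]-.028*X),("corner",corner[i]),("notch",notch[i])):
    q=np.array([q[0],q[1],p[2]]);print(n,q.round(4),"units",(Rt.T@(q-p)/.08).round(3));p=q
E
python3 go.py 2
```

```text
13.0 tcp [ 0.4487 -0.1629  0.067 ] yaw -175.55 gap 0.019777656790522978 0.0 F [-0.7 -0.   0. ] q7 119.0
pre [0.4295 0.2138 0.067 ] units [-0.126  4.713 -0.   ]
corner [0.577  0.2251 0.067 ] units [-1.85e+00 -2.00e-03  1.00e-03]
notch [0.5747 0.2551 0.067 ] units [-0.     0.375 -0.   ]
```

>>> {"name": "play_rows", "arguments": {"plan": [[[0,0,0,0,5],[0,0,0,0,5],[0,0,0,0,5],[0,0,0,0,5]]]}}

```text
clock: 13.4
position: [0.4485, -0.1628, 0.0667]
tool_rot: [[-0.997, -0.078, -0.0], [-0.078, 0.997, 0.0], [0.0, 0.0, -1.0]]
ft_force: [-1.0, -0.0, 3.1]
finger_gap: 0.0134
gripper_force: 30.0
```

>>> {"name": "play_rows", "arguments": {"plan": [[[-0.009,0.2,0,0,5],[-0.009,0.3,0,0,5],[-0.009,0.35,0,0,5],[-0.009,0.35,0,0,5],[-0.009,0.35,0,0,5]]]}}

```text
clock: 13.9
position: [0.4425, -0.0385, 0.0667]
tool_rot: [[-0.997, -0.077, 0.0], [-0.077, 0.997, -0.001], [-0.0, -0.001, -1.0]]
ft_force: [1.1, -2.0, -0.5]
finger_gap: 0.0136
gripper_force: 30.0
```

>>> {"name": "play_rows", "arguments": {"plan": [[[-0.009,0.35,0,0,5],[-0.009,0.35,0,0,5],[-0.009,0.35,0,0,5],[-0.009,0.35,0,0,5],[-0.009,0.35,0,0,5]]]}}

```text
clock: 14.4
position: [0.4353, 0.1011, 0.0667]
tool_rot: [[-0.997, -0.077, 0.0], [-0.077, 0.997, -0.001], [-0.0, -0.001, -1.0]]
ft_force: [0.3, 0.7, -2.3]
finger_gap: 0.0134
gripper_force: 30.0
```

>>> {"name": "play_rows", "arguments": {"plan": [[[-0.009,0.35,0,0,5],[-0.009,0.35,0,0,5],[-0.009,0.35,0,0,5],[-0.009,0.35,0,0,5],[0,0,0,0,5]]]}}

```text
clock: 14.9
position: [0.429, 0.2171, 0.0665]
tool_rot: [[-0.997, -0.083, 0.0], [-0.083, 0.997, 0.002], [-0.001, 0.002, -1.0]]
ft_force: [-0.3, -0.0, -1.5]
finger_gap: 0.0136
gripper_force: 30.0
```

```bash
python3 go.py 2; python3 loc.py yellow
```

```text
14.9 tcp [0.429  0.2171 0.0665] yaw -175.22 gap 0.013606141341950668 29.95191067457199 F [-0.3 -0.  -1.5] q7 70.8
pre [0.4295 0.2138 0.0665] units [-0.002 -0.041 -0.   ]
corner [0.577  0.2251 0.0665] units [-1.85e+00 -1.30e-02  1.00e-03]
notch [0.5747 0.2551 0.0665] units [-0.003  0.375  0.001]
14.9 tcp [0.429  0.2171 0.0665] yaw -175.22 q7 70.8 gap 0.013606141341950668
(np.int32(2003), [320.9, 290.1]) plane [0.4285 0.2177 0.094 ] units to go [0.006 0.008 0.006]
```

>>> {"name": "play_rows", "arguments": {"plan": [[[0,-0.04,0,0,5],[-0.2,0,0,0,5],[-0.2,0,0,0,5],[-0.2,0,0,0,5],[-0.2,0,0,0,5]]]}}

```text
clock: 15.55
position: [0.4941, 0.2128, 0.0666]
tool_rot: [[-0.997, -0.075, -0.0], [-0.075, 0.997, -0.001], [0.0, -0.001, -1.0]]
ft_force: [-0.6, 0.6, -1.7]
finger_gap: 0.014
gripper_force: 3.0
```

```bash
python3 go.py 2
```

```text
15.55 tcp [0.4941 0.2128 0.0666] yaw -175.67 gap 0.01401434930684547 2.999742329120636 F [-0.6  0.6 -1.7] q7 74.9
pre [0.4295 0.2138 0.0666] units [0.804 0.073 0.   ]
corner [0.577  0.2251 0.0666] units [-1.85e+00  2.00e-03 -1.00e-03]
notch [0.5747 0.2551 0.0666] units [ 0.     0.375 -0.   ]
```

>>> {"name": "play_rows", "arguments": {"plan": [[[0,0,0,0,5],[0,0,0,0,5],[0,0,0,0,5],[0,0,0,0,5],[0,0,0,0,5]]], "force": 30}}

```text
clock: 16.05
position: [0.4928, 0.2145, 0.0667]
tool_rot: [[-0.997, -0.078, -0.0], [-0.078, 0.997, 0.0], [0.0, 0.0, -1.0]]
ft_force: [-0.5, 0.3, -2.2]
finger_gap: 0.0136
gripper_force: 30.0
```

```bash
python3 go.py 2; python3 loc.py yellow
```

```text
16.05 tcp [0.4928 0.2145 0.0667] yaw -175.52 gap 0.0136325994989734 29.99966472387314 F [-0.5  0.3 -2.2] q7 74.9
pre [0.4295 0.2138 0.0667] units [0.79  0.053 0.   ]
corner [0.577  0.2251 0.0667] units [-1.85e+00 -3.00e-03 -1.00e-03]
notch [0.5747 0.2551 0.0667] units [-0.001  0.375  0.   ]
16.05 tcp [0.4928 0.2145 0.0667] yaw -175.52 q7 74.9 gap 0.0136325994989734
(np.int32(2047), [320.8, 289.6]) plane [0.4922 0.2151 0.094 ] units to go [0.006 0.007 0.008]
```

>>> {"name": "play_rows", "arguments": {"plan": [[[0,0.05,0,0,5],[-0.2,0,0,0,5],[-0.2,0,0,0,5],[-0.2,0,0,0,5],[-0.2,0,0,0,5]]]}}

```text
clock: 16.7
position: [0.5574, 0.224, 0.0666]
tool_rot: [[-0.997, -0.078, -0.0], [-0.078, 0.997, 0.0], [0.0, 0.0, -1.0]]
ft_force: [-0.7, -0.6, -1.7]
finger_gap: 0.0135
gripper_force: 30.0
```

>>> {"name": "play_rows", "arguments": {"plan": [[[-0.2,0,0,0,5],[-0.06,0,0,0,5],[0,0,0,0,5],[0,0,0,0,5]]]}}

```text
clock: 17.1
position: [0.5767, 0.2252, 0.0664]
tool_rot: [[-0.997, -0.078, -0.001], [-0.078, 0.997, -0.0], [0.001, -0.0, -1.0]]
ft_force: [0.0, 0.1, -0.8]
finger_gap: 0.0136
gripper_force: 30.0
```

```bash
python3 go.py 2;python3 loc.py yellow
```

```text
17.1 tcp [0.5767 0.2252 0.0664] yaw -175.53 gap 0.013621135173964804 29.99964326620102 F [ 0.   0.1 -0.8] q7 78.0
pre [0.4295 0.2138 0.0664] units [1.846 0.002 0.002]
corner [0.577  0.2251 0.0664] units [-1.85  -0.003 -0.002]
notch [0.5747 0.2551 0.0664] units [-0.001  0.375 -0.   ]
17.1 tcp [0.5767 0.2252 0.0664] yaw -175.53 q7 78.0 gap 0.013621135173964804
(np.int32(2069), [320.7, 289.2]) plane [0.5757 0.2257 0.094 ] units to go [0.012 0.007 0.005]
```

>>> {"name": "play_rows", "arguments": {"plan": [[[0,0.125,0,0,5],[0,0.125,0,0,5],[0,0.125,0,0,5],[0,0,0,0,5],[0,0,0,0,5]]]}}

```text
clock: 17.75
position: [0.5751, 0.2556, 0.0666]
tool_rot: [[-0.997, -0.079, -0.0], [-0.079, 0.997, -0.0], [0.0, -0.0, -1.0]]
ft_force: [0.9, 0.2, -2.0]
finger_gap: 0.0138
gripper_force: 30.0
```

```bash
python3 go.py 2;python3 loc.py yellow; python3 loc.py orange
```

```text
17.75 tcp [0.5751 0.2556 0.0666] yaw -175.48 gap 0.013792064152148427 29.999526143074036 F [ 0.9  0.2 -2. ] q7 75.4
pre [0.4295 0.2138 0.0666] units [ 1.856 -0.377  0.   ]
corner [0.577  0.2251 0.0666] units [-1.85  -0.004 -0.   ]
notch [0.5747 0.2551 0.0666] units [-0.001  0.375 -0.   ]
17.75 tcp [0.5751 0.2556 0.0666] yaw -175.48 q7 75.4 gap 0.013792064152148427
(np.int32(2056), [320.7, 289.2]) plane [0.5742 0.2561 0.094 ] units to go [0.01  0.007 0.007]
17.9 tcp [0.5754 0.2544 0.0666] yaw -175.59 q7 75.4 gap 0.013264930213028624
(np.int32(252), [102.8, 67.7]) plane [0.4899 0.1699 0.094 ] units to go [ 1.147 -0.97   0.008]
(np.int32(312), [263.7, 67.1]) plane [0.4852 0.2274 0.094 ] units to go [ 1.15  -0.249  0.008]
(np.int32(254), [113.3, 126.0]) plane [0.5105 0.1716 0.094 ] units to go [ 0.889 -0.969  0.008]
(np.int32(282), [266.0, 125.9]) plane [0.5059 0.2289 0.094 ] units to go [ 0.891 -0.251  0.008]
(np.int32(209), [123.0, 179.4]) plane [0.5312 0.1733 0.094 ] units to go [ 0.63  -0.968  0.008]
(np.int32(237), [268.4, 178.5]) plane [0.5263 0.2304 0.094 ] units to go [ 0.635 -0.
[... 4307 characters left out ...]
 [0.6217 0.1122 0.0899] w/ wrist [array([0.5728, 0.1129, 0.0444]), array([0.5749, 0.148 , 0.0679]), array([0.5834, 0.1103, 0.0343]), array([0.5839, 0.1464, 0.0488]), array([0.5952, 0.1119, 0.0347]), array([0.595 , 0.1475, 0.0454]), array([0.6031, 0.1031, 0.0598]), array([0.6066, 0.1213, 0.04  ]), array([0.6056, 0.1504, 0.0528])]
tri [ 0.4601 -0.311   0.0944] w/ wrist [array([ 0.4847, -0.161 ,  0.0631]), array([5.247e-01, 2.000e-04, 3.415e-01]), array([ 0.5041, -0.1397,  0.0944]), array([ 0.5199, -0.0041,  0.3322]), array([ 0.5194, -0.1161,  0.1304]), array([ 0.5166, -0.0081,  0.323 ]), array([ 0.5321, -0.1661,  0.0896]), array([ 0.5277, -0.0757,  0.1891]), array([ 0.5146, -0.0113,  0.3155])]
```

>>> {"name": "play_rows", "arguments": {"plan": [[[0,0,0,0,40],[0,0,0,0,40],[0,0,0,0,40],[0,0,0,0,40],[0,0,-0.3,0,40]]]}}

```text
clock: 18.55
position: [0.5732, 0.2542, 0.0882]
tool_rot: [[-0.997, -0.078, -0.005], [-0.078, 0.997, -0.003], [0.005, -0.002, -1.0]]
ft_force: [-1.0, -0.7, 0.4]
finger_gap: 0.0394
gripper_force: 0.0
```

>>> {"name": "play_rows", "arguments": {"plan": [[[0,0,-0.5,0,40],[0,0,-0.6,0,60],[0,0,-0.6,0,80],[0.165,-0.577,0,0,80],[0.165,-0.577,0,0,80]]]}}

```text
clock: 19.05
position: [0.557, 0.1614, 0.2286]
tool_rot: [[-0.997, -0.081, 0.004], [-0.081, 0.997, 0.002], [-0.004, 0.002, -1.0]]
ft_force: [-0.2, -1.5, -0.1]
finger_gap: 0.0686
gripper_force: 0.0
```

>>> {"name": "play_rows", "arguments": {"plan": [[[0.165,-0.577,0,0,80],[0.165,-0.577,0,0,80],[0.165,-0.577,0,0,80],[0.165,-0.577,0,0,80],[0.165,-0.577,0,0,80]]]}}

```text
clock: 19.55
position: [0.5076, -0.0761, 0.227]
tool_rot: [[-0.997, -0.078, 0.001], [-0.078, 0.997, 0.0], [-0.001, 0.0, -1.0]]
ft_force: [0.4, -0.6, 0.1]
finger_gap: 0.0804
gripper_force: 0.0
```

>>> {"name": "play_rows", "arguments": {"plan": [[[0.165,-0.577,0,0,80],[0.165,-0.577,0,0,80],[0.165,-0.577,0,0,80],[0.165,-0.577,0,0,80],[0.165,-0.577,0,0,80]]]}}

```text
clock: 20.05
position: [0.4599, -0.3113, 0.227]
tool_rot: [[-0.997, -0.078, 0.001], [-0.078, 0.997, 0.0], [-0.001, 0.0, -1.0]]
ft_force: [0.7, -0.3, -0.6]
finger_gap: 0.08
gripper_force: 0.0
```

>>> {"name": "play_rows", "arguments": {"plan": [[[0,0,0,0,80],[0,0,0,0,80],[0,0,0,0,80]]]}}

```text
clock: 20.35
position: [0.461, -0.3081, 0.2264]
tool_rot: [[-0.997, -0.079, -0.0], [-0.079, 0.997, 0.001], [-0.0, 0.001, -1.0]]
ft_force: [-0.1, 0.3, -0.0]
finger_gap: 0.0796
gripper_force: 0.0
```

```bash
python3 loc.py orange | cut -c1-250
python3 - <<'E'
from h import *
T=vision.get_image("top");S=vision.get_image("scene")
t=[b for b in blobs(T,"yellow",8)];s=[b for b in blobs(S,"yellow",8)]
print(t,s,[tri([(T,*a[1]),(S,*b[1])]).round(3) for a in t for b in s])
t=[b for b in blobs(T,"blue",20) if b[1][0]>400];s=[b for b in blobs(S,"blue",8,70,30) if 200<b[1][0]<300]
print(t,s,[tri([(T,*a[1]),(S,*b[1])]).round(3) for a in t for b in s])
E
```

```text
20.35 tcp [ 0.461  -0.3081  0.2264] yaw -175.45 q7 133.0 gap 0.07959215288408347
(np.int32(219), [321.7, 191.4]) plane [ 0.464  -0.3062  0.094 ] units to go [-0.04   0.018  2.006]
tri [0.5554 0.1119 0.0974] w/ wrist [array([ 0.5104, -0.0494, -0.0044])]
tri [0.6839 0.0401 0.0977] w/ wrist [array([ 0.613 , -0.116 , -0.0728])]
tri [0.6839 0.0428 0.0821] w/ wrist [array([ 0.6147, -0.1134, -0.0896])]
tri [0.5331 0.1051 0.0761] w/ wrist [array([ 0.4975, -0.0521, -0.0161])]
tri [0.6659 0.0349 0.0911] w/ wrist [array([ 0.6001, -0.1185, -0.0776])]
tri [0.6655 0.0374 0.0749] w/ wrist [array([ 0.6016, -0.1159, -0.0947])]
tri [0.5625 0.1514 0.0839] w/ wrist [array([ 0.5157, -0.0233, -0.0105])]
tri [0.5269 0.1831 0.0785] w/ wrist [array([0.4906, 0.0033, 0.0108])]
tri [0.6454 0.1088 0.1116] w/ wrist [array([ 0.5777, -0.0639, -0.0363])]
tri [0.687  0.1059 0.1033] w/ wrist [array([ 0.6136, -0.0695, -0.071 ])]
tri [0.6803 0.112  0.0782] w/ wrist [array([ 0.6106, -0.0632, -0.0932])]
tri [0.6485 0.03   0.0866] w/ wrist [array([ 0.5873, -0.1209, -0.0796])]
[(np.int32(32), [204.4, 188.8])] [(np.int32(63), [398.1, 250.2])] [array([0.575, 0.256, 0.1  ])]
[(np.int32(2199), [428.1, 79.5]), (np.int32(27), [432.7, 187.0])] [(np.int32(32), [252.7, 147.0])] [array([ 0.721, -0.155,  0.278]), array([ 0.591, -0.271,  0.098])]
```

>>> {"name": "play_rows", "arguments": {"plan": [[[-0.02,0.01,0.4,0,60],[0,0,0.4,0,60],[0,0,0.4,0,50],[0,0,0.4,0,50],[0,0,0.4,0,50]]]}}

```text
clock: 21.1
position: [0.4625, -0.3079, 0.0656]
tool_rot: [[-0.997, -0.079, 0.0], [-0.079, 0.997, -0.0], [-0.0, -0.0, -1.0]]
ft_force: [0.4, 0.9, -0.4]
finger_gap: 0.0502
gripper_force: 0.0
```

>>> {"name": "play_rows", "arguments": {"plan": [[[0,0,0,0,5],[0,0,0,0,5],[0,0,0,0,5],[0,0,0,0,5],[0,0,0,0,5]]], "force": 30}}

```text
clock: 21.6
position: [0.4627, -0.3088, 0.0679]
tool_rot: [[-0.997, -0.078, 0.002], [-0.078, 0.997, -0.0], [-0.002, -0.001, -1.0]]
ft_force: [0.5, 0.6, -1.5]
finger_gap: 0.0136
gripper_force: 22.9
```

>>> {"name": "play_rows", "arguments": {"plan": [[[0,0,0,0,5],[0,0,0,0,5],[0,0,0,0,5]]]}}

```text
clock: 21.9
position: [0.4627, -0.3088, 0.0677]
tool_rot: [[-0.997, -0.078, 0.002], [-0.078, 0.997, -0.0], [-0.002, -0.0, -1.0]]
ft_force: [-0.1, 1.5, 7.3]
finger_gap: 0.0135
gripper_force: 30.0
```

```bash
python3 go.py 1
```

```text
21.9 tcp [ 0.4627 -0.3088  0.0677] yaw -175.55 gap 0.01349858232197839 29.99501645565033 F [-0.1  1.5  7.3] q7 140.9
pre [0.4359 0.1301 0.0677] units [-9.200e-02  5.495e+00 -1.000e-03]
corner [0.5834 0.1414 0.0677] units [-1.85  -0.002  0.003]
notch [0.5812 0.1713 0.0677] units [-0.     0.375 -0.   ]
```

>>> {"name": "play_rows", "arguments": {"plan": [[[-0.006,0.2,0,0,5],[-0.006,0.295,0,0,5],[-0.006,0.35,0,0,5],[-0.006,0.35,0,0,5],[-0.006,0.35,0,0,5]]]}}

```text
clock: 22.4
position: [0.4553, -0.1848, 0.0674]
tool_rot: [[-0.997, -0.077, 0.002], [-0.077, 0.997, -0.002], [-0.002, -0.002, -1.0]]
ft_force: [-0.4, 0.5, -2.2]
finger_gap: 0.0132
gripper_force: 30.0
```

>>> {"name": "play_rows", "arguments": {"plan": [[[-0.006,0.35,0,0,5],[-0.006,0.35,0,0,5],[-0.006,0.35,0,0,5],[-0.006,0.35,0,0,5],[-0.006,0.35,0,0,5]]]}}

```text
clock: 22.9
position: [0.4461, -0.0445, 0.067]
tool_rot: [[-0.997, -0.077, 0.001], [-0.077, 0.997, -0.001], [-0.001, -0.001, -1.0]]
ft_force: [0.1, -2.8, 4.5]
finger_gap: 0.0133
gripper_force: 30.0
```

>>> {"name": "play_rows", "arguments": {"plan": [[[-0.006,0.35,0,0,5],[-0.006,0.35,0,0,5],[-0.006,0.35,0,0,5],[-0.006,0.35,0,0,5],[-0.006,0.35,0,0,5]]]}}

```text
clock: 23.4
position: [0.4365, 0.0959, 0.0665]
tool_rot: [[-0.997, -0.078, -0.001], [-0.078, 0.997, 0.0], [0.001, 0.0, -1.0]]
ft_force: [1.0, 0.4, -2.3]
finger_gap: 0.0133
gripper_force: 30.0
```

>>> {"name": "play_rows", "arguments": {"plan": [[[-0.006,0.45,0,0,5],[0,0,0,0,5],[0,0,0,0,5],[0,0,0,0,5]]]}}

```text
clock: 23.8
position: [0.4348, 0.1294, 0.0665]
tool_rot: [[-0.997, -0.077, -0.001], [-0.077, 0.997, -0.001], [0.001, -0.0, -1.0]]
ft_force: [-0.2, -0.4, -1.6]
finger_gap: 0.0132
gripper_force: 30.0
```

```bash
python3 go.py 1; python3 loc.py orange | head -4
```

```text
23.8 tcp [0.4348 0.1294 0.0665] yaw -175.59 gap 0.013217836145224404 29.952713549137115 F [-0.2 -0.4 -1.6] q7 88.3
pre [0.4359 0.1301 0.0665] units [-0.014  0.007 -0.   ]
corner [0.5834 0.1414 0.0665] units [-1.85e+00 -1.00e-03 -1.00e-03]
notch [0.5812 0.1713 0.0665] units [-0.     0.375 -0.   ]
23.8 tcp [0.4348 0.1294 0.0665] yaw -175.59 q7 88.3 gap 0.013217836145224404
(np.int32(2116), [320.7, 291.3]) plane [0.4349 0.13   0.094 ] units to go [-0.002  0.007  0.006]
(np.int32(122), [192.6, 284.0]) plane [0.4357 0.0742 0.094 ] units to go [ 0.042 -0.689  0.007]
(np.int32(169), [452.4, 284.0]) plane [0.4268 0.1868 0.094 ] units to go [0.044 0.723 0.006]
```

>>> {"name": "play_rows", "arguments": {"plan": [[[-0.2,0.005,0,0,5],[-0.2,0,0,0,5],[-0.2,0,0,0,5],[-0.2,0,0,0,5],[-0.2,0,0,0,5]]]}}

```text
clock: 24.45
position: [0.5155, 0.1359, 0.0666]
tool_rot: [[-0.997, -0.076, -0.001], [-0.076, 0.997, -0.0], [0.001, -0.0, -1.0]]
ft_force: [-1.1, 0.4, 1.3]
finger_gap: 0.0136
gripper_force: 30.0
```

>>> {"name": "play_rows", "arguments": {"plan": [[[-0.2,0,0,0,5],[-0.2,0,0,0,5],[-0.2,0,0,0,5],[-0.2,0,0,0,5],[-0.065,0,0,0,5]]]}}

```text
clock: 24.95
position: [0.5856, 0.1413, 0.0667]
tool_rot: [[-0.997, -0.076, 0.001], [-0.076, 0.997, -0.0], [-0.001, -0.0, -1.0]]
ft_force: [-0.5, -0.5, -1.3]
finger_gap: 0.0134
gripper_force: 30.0
```

>>> {"name": "play_rows", "arguments": {"plan": [[[0,0,0,0,5],[0,0,0,0,5]]]}}

```text
clock: 25.15
position: [0.5841, 0.1417, 0.0667]
tool_rot: [[-0.997, -0.077, 0.0], [-0.077, 0.997, -0.0], [-0.0, -0.0, -1.0]]
ft_force: [0.7, 0.1, -0.1]
finger_gap: 0.0137
gripper_force: 30.0
```

```bash
python3 go.py 1; python3 loc.py orange | head -4
```

```text
25.15 tcp [0.5841 0.1417 0.0667] yaw -175.6 gap 0.013662034480872479 29.999625384807587 F [ 0.7  0.1 -0.1] q7 93.3
pre [0.4359 0.1301 0.0667] units [ 1.858e+00 -2.000e-03 -1.000e-03]
corner [0.5834 0.1414 0.0667] units [-1.85e+00 -1.00e-03  1.00e-03]
notch [0.5812 0.1713 0.0667] units [-0.     0.375 -0.   ]
25.15 tcp [0.5841 0.1417 0.0667] yaw -175.6 q7 93.3 gap 0.013662034480872479
(np.int32(206), [163.8, 68.0]) plane [0.4969 0.0791 0.094 ] units to go [ 1.146 -0.697  0.008]
(np.int32(358), [318.2, 67.6]) plane [0.4925 0.1342 0.094 ] units to go [ 1.149 -0.005  0.008]
(np.int32(297), [478.9, 67.2]) plane [0.4879 0.1916 0.094 ] units to go [1.151 0.715 0.008]
```

>>> {"name": "play_rows", "arguments": {"plan": [[[0,0.125,0,0,5],[0,0.125,0,0,5],[0,0.125,0,0,5],[0,0,0,0,5],[0,0,0,0,5]]]}}

```text
clock: 25.8
position: [0.5845, 0.1604, 0.0685]
tool_rot: [[-0.997, -0.071, 0.004], [-0.071, 0.997, -0.012], [-0.003, -0.013, -1.0]]
ft_force: [2.2, -25.5, 13.1]
finger_gap: 0.0197
gripper_force: 31.3
```

>>> {"name": "play_rows", "arguments": {"plan": [[[0,0,0,0,40],[0,0,0,0,40],[0,0,0,0,40],[0,0,0,0,40],[0,0,-0.3,0,40]]]}}

```text
clock: 26.3
position: [0.5789, 0.1728, 0.0881]
tool_rot: [[-0.997, -0.079, -0.006], [-0.079, 0.997, -0.001], [0.006, -0.001, -1.0]]
ft_force: [-0.4, -0.2, 0.4]
finger_gap: 0.04
gripper_force: 0.0
```

>>> {"name": "play_rows", "arguments": {"plan": [[[0,0,-0.5,0,40],[0,0,-0.6,0,60],[0,0,-0.6,0,80],[0.028,-0.5,0,0,80],[0.028,-0.5,0,0,80]]]}}

```text
clock: 26.8
position: [0.5834, 0.0943, 0.2277]
tool_rot: [[-0.997, -0.083, 0.001], [-0.083, 0.997, 0.002], [-0.001, 0.002, -1.0]]
ft_force: [-0.2, -0.7, -0.7]
finger_gap: 0.0685
gripper_force: 0.0
```

>>> {"name": "play_rows", "arguments": {"plan": [[[0.028,-0.5,0,0,80],[0.028,-0.5,0,0,80],[0.028,-0.5,0,0,80],[0.028,-0.5,0,0,80],[0.028,-0.5,0,0,80]]]}}

```text
clock: 27.3
position: [0.5872, -0.1078, 0.2259]
tool_rot: [[-0.997, -0.08, -0.002], [-0.08, 0.997, 0.002], [0.002, 0.002, -1.0]]
ft_force: [1.3, 0.5, 0.3]
finger_gap: 0.0802
gripper_force: 0.0
```

>>> {"name": "play_rows", "arguments": {"plan": [[[0.028,-0.5,0,0,80],[0.028,-0.5,0,0,80],[0.028,-0.5,0,0,80],[0.028,-0.5,0,0,80],[0,0,0,0,80]]]}}

```text
clock: 27.8
position: [0.5892, -0.2738, 0.2262]
tool_rot: [[-0.998, -0.071, -0.002], [-0.071, 0.998, -0.002], [0.002, -0.002, -1.0]]
ft_force: [-0.2, -0.2, 1.0]
finger_gap: 0.0799
gripper_force: 0.0
```

>>> {"name": "play_rows", "arguments": {"plan": [[[0,0,0,0,80],[0,0,0,0,80]]]}}

```text
clock: 28.0
position: [0.5918, -0.2659, 0.2259]
tool_rot: [[-0.997, -0.08, -0.001], [-0.08, 0.997, 0.002], [0.001, 0.002, -1.0]]
ft_force: [0.5, 0.4, -0.6]
finger_gap: 0.0797
gripper_force: 0.0
```

```bash
python3 loc.py blue | cut -c1-200
python3 - <<'E'
from h import *
save(vision.get_image("wrist"),"w5.png")
T=vision.get_image("top");S=vision.get_image("scene")
save(T,"top5.png",(180,140,480,300),2.6)
E
```

```text
28.0 tcp [ 0.5918 -0.2659  0.2259] yaw -175.4 q7 129.2 gap 0.0796922159063074
(np.int32(161), [612.7, 237.0]) plane [0.6165 0.0039 0.094 ] units to go [-0.58   3.332  2.005]
(np.int32(2945), [267.5, 387.2]) plane [ 0.8151 -0.3034  0.094 ] units to go [-2.747 -0.696  1.994]
```

View pics/w5.png

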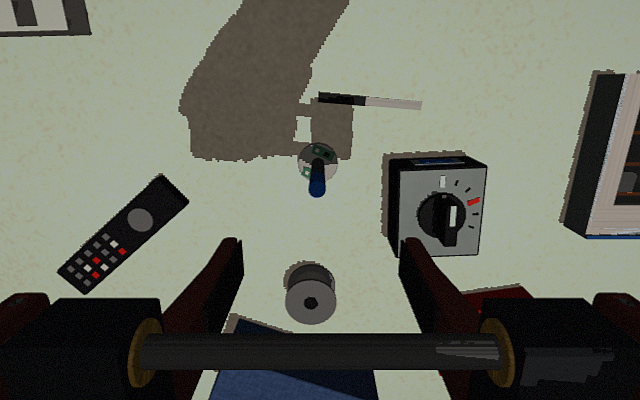

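View pics/top5.png

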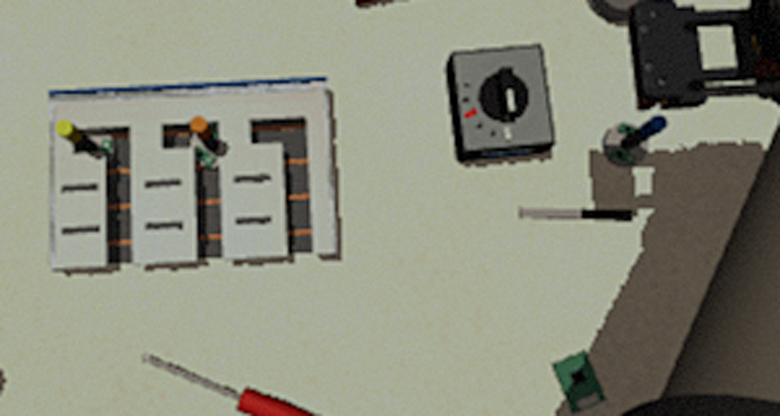

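Run:
```python
from hood import *
T=vision.get_image("top");S=vision.get_image("scene")
f=lambda x,y:(180+x/2.6,140+y/2.6)
for c,n in(("yellow",2),("orange",1)):
    t=[b for b in blobs(T,c,8) if 180<b[1][0]<270 and 170<b[1][1]<195];s=[b for b in blobs(S,c,8) if 330<b[1][0]<430 and 200<b[1][1]<290]
    for a in t:
        for b in s:
            q=tri([(T,*a[1]),(S,*b[1])])
            if abs(q[2]-.094)<.02: print(c,a,b,q.round(3),"rel notch in hood",((q-notch[n])@np.c_[X,Y]).round(4))
print("bases",onplane(T,*f(105,150),.016).round(3),onplane(T,*f(206,156),.016).round(3),notch[1:])
save(S,"scene5.png",(290,180,450,310),4.5)
```

```text
yellow (np.int32(34), [204.5, 189.0]) (np.int32(64), [398.1, 250.1]) [0.574 0.256 0.099] rel notch in hood [-0.0005  0.0009]
orange (np.int32(44), [254.3, 188.5]) (np.int32(56), [359.3, 224.1]) [0.579 0.141 0.098] rel notch in hood [-0.0041 -0.0302]
bases [0.57  0.238 0.016] [0.567 0.14  0.016] [[0.5811516  0.1713042  0.036     ]
 [0.57472363 0.2550579  0.036     ]]
```

View pics/scene5.png

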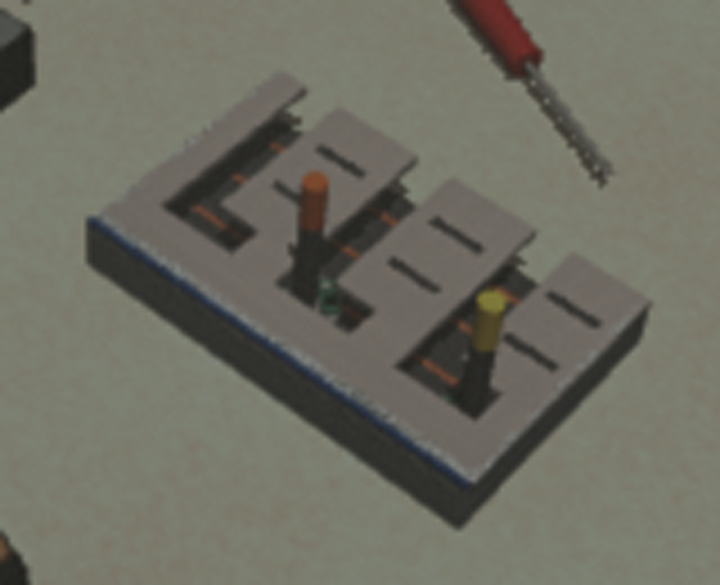

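```bash
sed -i 's/blobs(W,c,60)\]/blobs(W,c,60,100,25)]/' loc.py; python3 loc.py blue | cut -c1-400
python3 - <<'E'
from h import *
T=vision.get_image("top");S=vision.get_image("scene")
print([b for b in blobs(T,"blue",8,80,30) if 400<b[1][0]<480 and 150<b[1][1]<230],[b for b in blobs(S,"blue",6,70,25) if 200<b[1][0]<320 and 90<b[1][1]<200])
E
```

```text
28.4 tcp [ 0.5916 -0.2679  0.2267] yaw -175.51 q7 129.2 gap 0.07999080264958139
(np.int32(125), [437.8, 160.6]) plane [ 0.5597 -0.17    0.094 ] units to go [0.302 1.252 2.009]
(np.int32(348), [318.7, 185.0]) plane [ 0.5892 -0.2693  0.094 ] units to go [ 0.031 -0.015  2.009]
(np.int32(205), [613.6, 236.5]) plane [0.6166 0.0025 0.094 ] units to go [-0.576  3.346  2.01 ]
(np.int32(3144), [272.2, 387.0]) plane [ 0.8157 -0.3013  0.094 ] units to go [-2.759 -0.635  2.009]
[(np.int32(28), [432.4, 187.2])] [(np.int32(13), [251.9, 147.5])]
```

>>> {"name": "play_rows", "arguments": {"plan": [[[0.028,-0.018,0.4,0,55],[0,0,0.4,0,50],[0,0,0.4,0,50],[0,0,0.4,0,50],[0,0,0.4,0,50]]]}}

```text
clock: 29.15
position: [0.5894, -0.2701, 0.0655]
tool_rot: [[-0.997, -0.078, 0.0], [-0.078, 0.997, -0.0], [-0.0, -0.0, -1.0]]
ft_force: [-0.1, 0.4, -0.9]
finger_gap: 0.0501
gripper_force: 0.0
```

>>> {"name": "play_rows", "arguments": {"plan": [[[0,0,0,0,5],[0,0,0,0,5],[0,0,0,0,5],[0,0,0,0,5],[0,0,0,0,5]]], "force": 40}}

```text
clock: 29.65
position: [0.5901, -0.2703, 0.0681]
tool_rot: [[-0.997, -0.078, 0.002], [-0.078, 0.997, -0.0], [-0.002, -0.001, -1.0]]
ft_force: [-0.0, 2.2, -0.1]
finger_gap: 0.0136
gripper_force: 26.2
```

>>> {"name": "play_rows", "arguments": {"plan": [[[0,0,0,0,5],[0,0,0,0,5],[0,0,0,0,5]]]}}

```text
clock: 29.95
position: [0.5902, -0.2703, 0.068]
tool_rot: [[-0.997, -0.078, 0.002], [-0.078, 0.997, -0.0], [-0.002, -0.0, -1.0]]
ft_force: [-0.7, 1.1, 7.3]
finger_gap: 0.0135
gripper_force: 40.0
```

```bash
python3 go.py 0; python3 loc.py blue|cut -c1-200
```

```text
29.95 tcp [ 0.5902 -0.2703  0.068 ] yaw -175.54 gap 0.013473660134881724 40.00038027763367 F [-0.7  1.1  7.3] q7 134.9
pre [0.4423 0.0463 0.068 ] units [ 1.535  4.09  -0.005]
corner [0.5899 0.0576 0.068 ] units [-1.85  -0.002  0.004]
notch [0.5876 0.0876 0.068 ] units [-0.     0.375 -0.   ]
29.95 tcp [ 0.5902 -0.2703  0.068 ] yaw -175.54 q7 134.9 gap 0.013473660134881724
(np.int32(529), [523.5, 217.0]) plane [ 0.5495 -0.1891  0.094 ] units to go [0.428 1.051 0.024]
(np.int32(2018), [320.8, 289.9]) plane [ 0.5905 -0.2697  0.094 ] units to go [-0.005  0.008  0.025]
tri [0.6463 0.1206 0.0936] w/ wrist [array([ 0.6249,  0.0444, -0.0611]), array([ 0.6276, -0.0278,  0.0205])]
```

>>> {"name": "play_rows", "arguments": {"plan": [[[0.05,-0.25,0,0,5],[0.15,-0.25,0,0,5],[0.25,-0.05,0,0,5],[0.25,0,0,0,5],[0.25,0,0,0,5]]]}}

```text
clock: 30.6
position: [0.5182, -0.3206, 0.0678]
tool_rot: [[-0.997, -0.078, 0.004], [-0.078, 0.997, -0.001], [-0.004, -0.002, -1.0]]
ft_force: [3.5, 0.5, 3.5]
finger_gap: 0.0134
gripper_force: 40.0
```

>>> {"name": "play_rows", "arguments": {"plan": [[[0.25,0,0,0,5],[0.2,0,0,0,5],[0.135,0.2,0,0,5],[0,0.3,0,0,5],[0,0.35,0,0,5]]]}}

```text
clock: 31.1
position: [0.4653, -0.2573, 0.0676]
tool_rot: [[-0.997, -0.075, 0.003], [-0.075, 0.997, -0.003], [-0.002, -0.003, -1.0]]
ft_force: [1.6, -2.8, 2.6]
finger_gap: 0.0133
gripper_force: 40.0
```

>>> {"name": "play_rows", "arguments": {"plan": [[[0,0.35,0,0,5],[0,0.35,0,0,5],[0,0.35,0,0,5],[0,0.35,0,0,5],[0,0.35,0,0,5]]]}}

```text
clock: 31.6
position: [0.4554, -0.1164, 0.0676]
tool_rot: [[-0.997, -0.077, 0.003], [-0.077, 0.997, -0.002], [-0.003, -0.002, -1.0]]
ft_force: [1.3, -4.4, 4.5]
finger_gap: 0.0133
gripper_force: 40.0
```

>>> {"name": "play_rows", "arguments": {"plan": [[[0,0.35,0,0,5],[0,0.35,0,0,5],[0,0.35,0,0,5],[0,0.35,0,0,5],[0,0.35,0,0,5]]]}}

```text
clock: 32.1
position: [0.4446, 0.0234, 0.0676]
tool_rot: [[-0.997, -0.077, 0.003], [-0.077, 0.997, -0.001], [-0.003, -0.001, -1.0]]
ft_force: [0.1, -2.2, 4.4]
finger_gap: 0.0131
gripper_force: 40.0
```

>>> {"name": "play_rows", "arguments": {"plan": [[[0,0.25,0,0,5],[0,0,0,0,5],[0,0,0,0,5],[0,0,0,0,5]]]}}

```text
clock: 32.5
position: [0.4431, 0.0452, 0.0676]
tool_rot: [[-0.997, -0.079, 0.002], [-0.079, 0.997, 0.002], [-0.002, 0.002, -1.0]]
ft_force: [-0.0, 4.0, 5.6]
finger_gap: 0.0136
gripper_force: 40.0
```

```bash
python3 go.py 0; python3 loc.py blue|cut -c1-200
```

```text
32.5 tcp [0.4431 0.0452 0.0676] yaw -175.49 gap 0.013551906854183877 40.00667989253998 F [-0.   4.   5.6] q7 103.0
pre [0.4423 0.0463 0.0676] units [0.008 0.015 0.   ]
corner [0.5899 0.0576 0.0676] units [-1.85  -0.004  0.005]
notch [0.5876 0.0876 0.0676] units [-0.001  0.375  0.001]
32.5 tcp [0.4431 0.0452 0.0676] yaw -175.49 q7 103.0 gap 0.013551906854183877
(np.int32(2012), [320.8, 292.3]) plane [0.4444 0.0458 0.094 ] units to go [-0.017  0.007  0.02 ]
```

>>> {"name": "play_rows", "arguments": {"plan": [[[-0.2,0.012,0,0,5],[-0.2,0,0,0,5],[-0.2,0,0,0,5],[-0.2,0,0,0,5],[-0.2,0,0,0,5]]]}}

```text
clock: 33.15
position: [0.5197, 0.0505, 0.0667]
tool_rot: [[-0.997, -0.078, -0.005], [-0.078, 0.997, 0.001], [0.005, 0.001, -1.0]]
ft_force: [-5.7, -0.4, 8.4]
finger_gap: 0.0133
gripper_force: 40.0
```

>>> {"name": "play_rows", "arguments": {"plan": [[[-0.2,0,0,0,5],[-0.2,0,0,0,5],[-0.2,0,0,0,5],[-0.15,0,0,0,5],[-0.1,0,0,0,5]]]}}

```text
clock: 33.65
position: [0.5892, 0.0558, 0.0668]
tool_rot: [[-0.997, -0.078, -0.001], [-0.078, 0.997, 0.0], [0.001, 0.0, -1.0]]
ft_force: [-5.5, -0.2, 6.6]
finger_gap: 0.0133
gripper_force: 40.0
```

>>> {"name": "play_rows", "arguments": {"plan": [[[0,0,0,0,5],[0,0,0,0,5]]]}}

```text
clock: 33.85
position: [0.5898, 0.056, 0.0669]
tool_rot: [[-0.997, -0.078, 0.001], [-0.078, 0.997, 0.0], [-0.001, 0.0, -1.0]]
ft_force: [0.1, -0.4, 2.3]
finger_gap: 0.0133
gripper_force: 40.0
```

```bash
python3 go.py 0; python3 loc.py blue|cut -c1-200
```

```text
33.85 tcp [0.5898 0.056  0.0669] yaw -175.55 gap 0.01328530422843313 40.00065207481384 F [ 0.1 -0.4  2.3] q7 105.2
pre [0.4423 0.0463 0.0669] units [ 1.847  0.023 -0.003]
corner [0.5899 0.0576 0.0669] units [-1.85  -0.002  0.003]
notch [0.5876 0.0876 0.0669] units [-0.     0.375  0.   ]
33.85 tcp [0.5898 0.056  0.0669] yaw -175.55 q7 105.2 gap 0.01328530422843313
(np.int32(66), [6.9, 176.0]) plane [ 0.5477 -0.0707  0.094 ] units to go [ 0.647 -1.538  0.01 ]
(np.int32(2404), [320.8, 279.8]) plane [0.5844 0.0561 0.094 ] units to go [0.067 0.007 0.011]
(np.int32(447), [483.5, 306.5]) plane [0.5922 0.1295 0.094 ] units to go [-0.101  0.914  0.011]
(np.int32(331), [568.9, 306.7]) plane [0.5893 0.1675 0.094 ] units to go [-0.102  1.391  0.011]
tri [0.6358 0.2191 0.0879] w/ wrist [array([0.5855, 0.1604, 0.182 ]), array([0.6201, 0.1587, 0.0559]), array([0.6309, 0.1986, 0.049 ]), array([0.6272, 0.213 , 0.0613])]
```

>>> {"name": "play_rows", "arguments": {"plan": [[[-0.04,0.01,0,0,5],[-0.04,0.01,0,0,5],[0,0,0,0,5],[0,0,0,0,5]]]}}

```text
clock: 34.4
position: [0.5942, 0.0574, 0.0666]
tool_rot: [[-0.997, -0.077, -0.003], [-0.077, 0.997, -0.0], [0.003, -0.0, -1.0]]
ft_force: [-3.3, -0.7, 6.5]
finger_gap: 0.0132
gripper_force: 40.0
```

```bash
python3 go.py 0; python3 loc.py blue|cut -c1-200 | grep 320
```

```text
34.4 tcp [0.5942 0.0574 0.0666] yaw -175.57 gap 0.013171655914840477 39.96947944164276 F [-3.3 -0.7  6.5] q7 105.0
pre [0.4423 0.0463 0.0666] units [1.904 0.008 0.005]
corner [0.5899 0.0576 0.0666] units [-1.85e+00 -1.00e-03 -5.00e-03]
notch [0.5876 0.0876 0.0666] units [-0.     0.375 -0.   ]
(np.int32(2448), [320.8, 278.6]) plane [0.5882 0.0576 0.094 ] units to go [0.075 0.008 0.007]
```

>>> {"name": "play_rows", "arguments": {"plan": [[[0,0.06,0,0,5],[0,0.06,0,0,5],[0,0.06,0,0,5]]]}}

```text
clock: 34.85
position: [0.5949, 0.0657, 0.0669]
tool_rot: [[-0.997, -0.075, 0.002], [-0.075, 0.997, -0.008], [-0.001, -0.009, -1.0]]
ft_force: [0.9, -19.7, 1.8]
finger_gap: 0.0135
gripper_force: 40.5
```

>>> {"name": "play_rows", "arguments": {"plan": [[[0,0.06,0,0,5],[0,0.06,0,0,5],[0,0.07,0,0,5],[0,0,0,0,5],[0,0,0,0,5]]]}}

```text
clock: 35.35
position: [0.5965, 0.0759, 0.0674]
tool_rot: [[-0.997, -0.072, 0.008], [-0.072, 0.997, -0.014], [-0.007, -0.014, -1.0]]
ft_force: [6.5, -24.0, -1.8]
finger_gap: 0.0161
gripper_force: 38.8
```

```bash
python3 go.py 0; python3 loc.py blue|cut -c1-200 | grep 320
```

```text
35.35 tcp [0.5965 0.0759 0.0674] yaw -175.87 gap 0.016122139431008445 38.80083650350571 F [  6.5 -24.   -1.8] q7 102.3
pre [0.4423 0.0463 0.0674] units [ 1.949 -0.231 -0.01 ]
corner [0.5899 0.0576 0.0674] units [-1.85   0.008  0.012]
notch [0.5876 0.0876 0.0674] units [ 0.002  0.375 -0.005]
```

Run:
```python
from h import *
W=vision.get_image("wrist");save(W,"w6.png",(170,60,490,330),2.4)
```

```text
(no output)
```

View pics/w6.png

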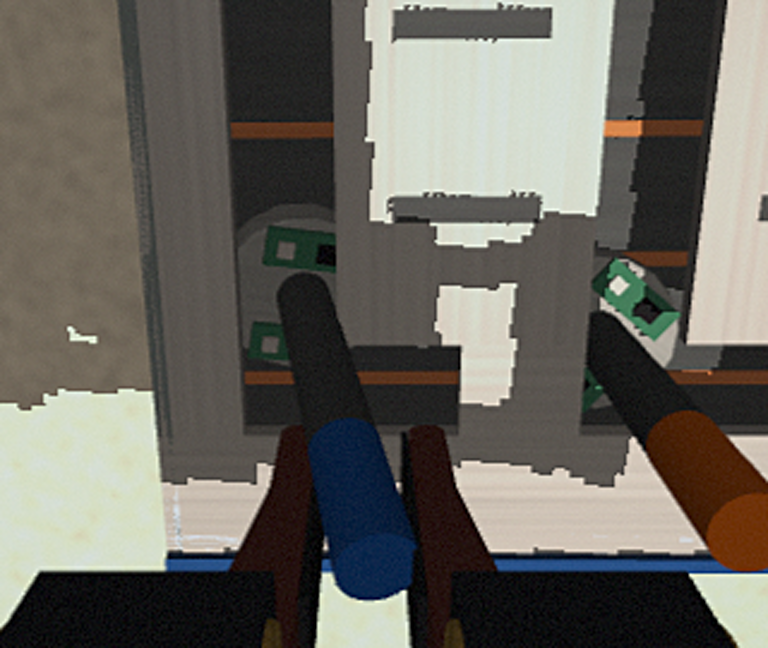

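>>> {"name": "play_rows", "arguments": {"plan": [[[0,-0.12,0,0,5],[0,-0.12,0,0,5],[0.1,-0.13,0,0,5],[0.1,0,0,0,5],[0,0,0,0,5]]]}}

```text
clock: 36.05
position: [0.5797, 0.0573, 0.0675]
tool_rot: [[-0.997, -0.078, 0.002], [-0.078, 0.997, 0.001], [-0.003, 0.001, -1.0]]
ft_force: [3.4, -0.6, 6.5]
finger_gap: 0.0118
gripper_force: 39.9
```

>>> {"name": "play_rows", "arguments": {"plan": [[[0,0,0,0,22],[0,0,0,0,30],[0,0,0,0,35],[0,0,0,0,35],[0,0,0,0,35]]]}}

```text
clock: 36.55
position: [0.5791, 0.0569, 0.0663]
tool_rot: [[-0.997, -0.078, -0.001], [-0.078, 0.997, -0.0], [0.001, -0.0, -1.0]]
ft_force: [-0.1, 0.1, -0.2]
finger_gap: 0.035
gripper_force: 0.0
```

```bash
python3 go.py 0; python3 loc.py blue|cut -c1-200 | head -7
python3 - <<'E'
from h import *
W=vision.get_image("wrist");save(W,"w7.png",(170,60,490,330),2.4)
E
```

```text
36.55 tcp [0.5791 0.0569 0.0663] yaw -175.54 gap 0.03497432048890904 0.0 F [-0.1  0.1 -0.2] q7 105.0
pre [0.4423 0.0463 0.0663] units [1.715 0.002 0.002]
corner [0.5899 0.0576 0.0663] units [-1.85  -0.002 -0.002]
notch [0.5876 0.0876 0.0663] units [-0.     0.375 -0.   ]
36.55 tcp [0.5791 0.0569 0.0663] yaw -175.54 q7 105.0 gap 0.03497432048890904
(np.int32(79), [7.0, 193.5]) plane [ 0.5443 -0.0707  0.094 ] units to go [ 0.557 -1.556  0.005]
(np.int32(1998), [315.8, 237.9]) plane [0.5539 0.0534 0.094 ] units to go [ 0.317 -0.019  0.004]
(np.int32(338), [564.2, 321.4]) plane [0.586  0.1681 0.094 ] units to go [-0.195  1.38   0.004]
(np.int32(658), [321.1, 321.6]) plane [0.5948 0.0589 0.094 ] units to go [-0.198  0.01   0.004]
tri [0.6352 0.2176 0.0841] w/ wrist [array([0.5819, 0.1565, 0.1737]), array([0.6083, 0.1552, 0.0402]), array([0.6268, 0.2126, 0.0594]), array([0.6248, 0.1596, 0.06  ])]
```

View pics/w7.png

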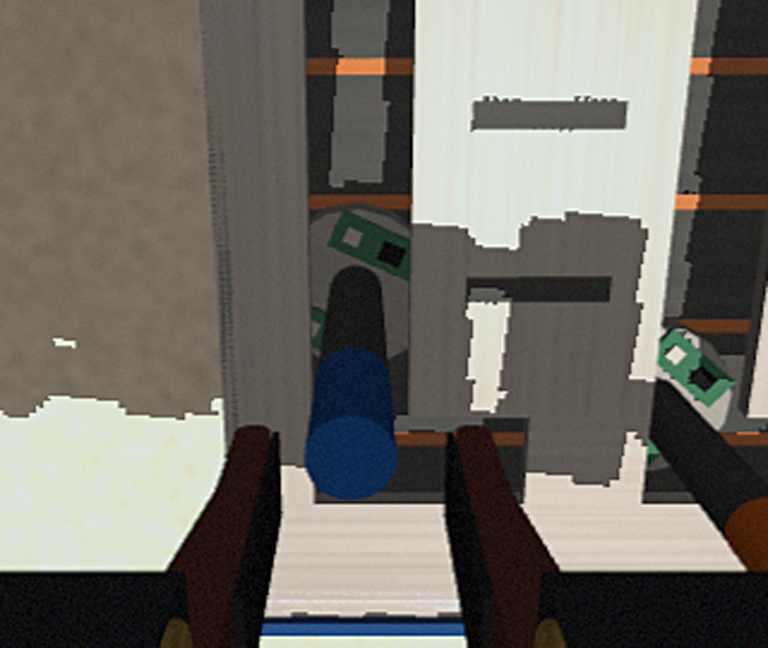

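>>> {"name": "play_rows", "arguments": {"plan": [[[0.15,-0.019,0,0,35],[0.16,0,0,0,35],[0,0,0,0,35],[0,0,0,0,5],[0,0,0,0,5]]]}}

```text
clock: 37.25
position: [0.5554, 0.0535, 0.0668]
tool_rot: [[-0.997, -0.078, 0.001], [-0.078, 0.997, 0.0], [-0.001, 0.0, -1.0]]
ft_force: [0.7, 0.1, -0.2]
finger_gap: 0.0225
gripper_force: 0.0
```

>>> {"name": "play_rows", "arguments": {"plan": [[[0,0,0,0,5],[0,0,0,0,5],[0,0,0,0,5],[0,0,-0.03,0,5],[0,0,-0.03,0,5]]]}}

```text
clock: 37.75
position: [0.5546, 0.0532, 0.0714]
tool_rot: [[-0.997, -0.078, -0.001], [-0.078, 0.997, -0.0], [0.001, -0.0, -1.0]]
ft_force: [0.2, -0.7, -1.4]
finger_gap: 0.0134
gripper_force: 40.0
```

>>> {"name": "play_rows", "arguments": {"plan": [[[0,0,0,0,5],[0,0,0,0,5]]]}}

```text
clock: 37.95
position: [0.5549, 0.0534, 0.0715]
tool_rot: [[-0.997, -0.078, 0.0], [-0.078, 0.997, 0.0], [-0.0, 0.0, -1.0]]
ft_force: [0.5, -0.5, -0.7]
finger_gap: 0.0134
gripper_force: 40.0
```

```bash
python3 go.py 0; python3 loc.py blue|cut -c1-200 | grep 32..
```

```text
37.95 tcp [0.5549 0.0534 0.0715] yaw -175.54 gap 0.013416071833156558 39.998690485954285 F [ 0.5 -0.5 -0.7] q7 104.8
pre [0.4423 0.0463 0.0715] units [ 1.41   0.022 -0.   ]
corner [0.5899 0.0576 0.0715] units [-1.85  -0.002  0.   ]
notch [0.5876 0.0876 0.0715] units [-0.     0.375  0.   ]
(np.int32(252), [15.4, 229.0]) plane [ 0.5379 -0.0784  0.094 ] units to go [ 0.339 -1.625  0.069]
(np.int32(2058), [320.8, 288.0]) plane [0.5565 0.0541 0.094 ] units to go [-0.021  0.007  0.069]
```

>>> {"name": "play_rows", "arguments": {"plan": [[[-0.11,0.01,0,0,5],[-0.11,0.01,0,0,5],[-0.11,0,0,0,5],[-0.11,0,0,0,5],[0,0,0,0,5]]]}}

```text
clock: 38.6
position: [0.5916, 0.0577, 0.0715]
tool_rot: [[-0.997, -0.078, 0.001], [-0.078, 0.997, -0.0], [-0.001, -0.0, -1.0]]
ft_force: [-0.6, -0.9, -1.8]
finger_gap: 0.0137
gripper_force: 40.0
```

>>> {"name": "play_rows", "arguments": {"plan": [[[0,0.05,0,0,5],[0,0.05,0,0,5],[0,0.05,0,0,5],[0,0,0,0,5]]]}}

```text
clock: 39.0
position: [0.5886, 0.0708, 0.0714]
tool_rot: [[-0.997, -0.079, -0.0], [-0.079, 0.997, 0.001], [0.0, 0.001, -1.0]]
ft_force: [0.2, 0.0, -1.3]
finger_gap: 0.0135
gripper_force: 40.0
```

```bash
python3 go.py 0; python3 loc.py blue|cut -c1-200 | grep 32..
```

```text
39.0 tcp [0.5886 0.0708 0.0714] yaw -175.47 gap 0.01349878349357731 39.99820947647095 F [ 0.2  0.  -1.3] q7 103.6
pre [0.4423 0.0463 0.0714] units [ 1.847 -0.161  0.   ]
corner [0.5899 0.0576 0.0714] units [-1.85e+00 -5.00e-03 -1.00e-03]
notch [0.5876 0.0876 0.0714] units [-0.001  0.375  0.   ]
(np.int32(2063), [320.8, 288.0]) plane [0.5902 0.0715 0.094 ] units to go [-0.021  0.007  0.067]
(np.int32(132), [462.9, 302.9]) plane [0.5928 0.1372 0.094 ] units to go [-0.118  0.823  0.068]
(np.int32(668), [546.1, 302.9]) plane [0.5898 0.1754 0.094 ] units to go [-0.118  1.301  0.068]
```

>>> {"name": "play_rows", "arguments": {"plan": [[[0,0.07,0,0,5],[0,0.07,0,0,5],[0,0.07,0,0,5],[0,0,0.03,0,5],[0,0,0.03,0,5]]]}}

```text
clock: 39.65
position: [0.5877, 0.0867, 0.0666]
tool_rot: [[-0.997, -0.078, 0.0], [-0.078, 0.997, 0.0], [-0.0, 0.0, -1.0]]
ft_force: [-5.7, 0.7, 30.7]
finger_gap: 0.0133
gripper_force: 40.0
```

>>> {"name": "play_rows", "arguments": {"plan": [[[0,0,0,0,5],[0,0,0,0,22],[0,0,0,0,30],[0,0,0,0,35],[0,0,0,0,35]]]}}

```text
clock: 40.15
position: [0.5877, 0.0862, 0.0667]
tool_rot: [[-0.997, -0.077, 0.0], [-0.077, 0.997, -0.0], [-0.0, -0.0, -1.0]]
ft_force: [0.6, 0.1, -1.1]
finger_gap: 0.0348
gripper_force: 0.0
```

>>> {"name": "play_rows", "arguments": {"plan": [[[0,0,-0.3,0,35],[0,0,-0.5,0,35],[0,0,-0.6,0,60],[0.06,0.34,-0.6,0,70],[0,0.34,0,0,80]]]}}

```text
clock: 40.65
position: [0.5827, 0.1369, 0.2284]
tool_rot: [[-0.997, -0.074, 0.01], [-0.074, 0.997, 0.004], [-0.01, 0.003, -1.0]]
ft_force: [1.1, 0.2, -0.5]
finger_gap: 0.0553
gripper_force: 0.0
```

>>> {"name": "play_rows", "arguments": {"plan": [[[0,0,0,0,60],[0,0,0,0,60],[0,0,0,0,60]]]}}

```text
clock: 40.95
position: [0.5789, 0.1362, 0.2213]
tool_rot: [[-0.997, -0.076, -0.001], [-0.076, 0.997, -0.001], [0.001, -0.001, -1.0]]
ft_force: [0.3, -0.2, 0.6]
finger_gap: 0.0598
gripper_force: 0.0
```

```bash
cat > chk.py <<'E'
from hood import *
T=vision.get_image("top");S=vision.get_image("scene")
for c,n in(("yellow",2),("orange",1),("blue",0)):
    t=[b for b in blobs(T,c,8,80,30) if 180<b[1][0]<300 and 170<b[1][1]<205];s=[b for b in blobs(S,c,8,70,30) if 310<b[1][0]<430 and 180<b[1][1]<290]
    for a in t:
        for b in s:
            q=tri([(T,*a[1]),(S,*b[1])])
            if abs(q[2]-.096)<.01: print(c,a[0],b[0],q.round(3),"rel notch in hood",((q-notch[n])@np.c_[X,Y]).round(4))
E
python3 chk.py; python3 loc.py orange|cut -c1-150|grep -v tri;python3 loc.py blue|cut -c1-150|grep -v tri
```

```text
orange 77 76 [0.578 0.142 0.097] rel notch in hood [-0.0052 -0.0292]
orange 77 12 [0.567 0.158 0.093] rel notch in hood [-0.0148 -0.0126]
blue 20 43 [0.606 0.068 0.102] rel notch in hood [ 0.017  -0.0208]
blue 37 43 [0.587 0.087 0.093] rel notch in hood [-0.001  -0.0008]
41.05 tcp [0.5791 0.136  0.2214] yaw -175.67 q7 90.3 gap 0.05994947490924885
(np.int32(115), [236.4, 80.1]) plane [0.4952 0.0641 0.094 ] units to go [ 1.112 -0.816  1.944]
(np.int32(120), [325.0, 79.9]) plane [0.4898 0.133  0.094 ] units to go [1.114 0.048 1.943]
(np.int32(98), [414.3, 79.6]) plane [0.4842 0.2023 0.094 ] units to go [1.118 0.918 1.942]
(np.int32(105), [239.2, 114.8]) plane [0.5215 0.0664 0.094 ] units to go [ 0.781 -0.812  1.944]
(np.int32(97), [325.4, 114.5]) plane [0.516  0.1354 0.094 ] units to go [0.785 0.053 1.943]
(np.int32(92), [412.0, 114.5]) plane [0.5107 0.2047 0.094 ] units to go [0.786 0.922 1.942]
(np.int32(90), [409.4, 147.5]) plane [0.5372 0.2067 0.094 ] units to go [0.453 0.922 1.942]
(np.int32(89), [241.4, 147.5]) plane [0.5478 0.0684 0.094 ] units to go [ 0.451 -0.812  1.943]
(np.in
[... 224 characters left out ...]
672 0.1618 0.094 ] units to go [0.122 0.335 1.942]
(np.int32(60), [404.1, 178.5]) plane [0.5638 0.2062 0.094 ] units to go [0.123 0.891 1.941]
(np.int32(1482), [296.2, 382.5]) plane [0.7892 0.127  0.094 ] units to go [-2.613 -0.309  1.939]
(np.int32(337), [409.7, 386.4]) plane [0.7852 0.2453 0.094 ] units to go [-2.674  1.169  1.938]
41.2 tcp [0.5793 0.1367 0.2216] yaw -175.62 q7 90.2 gap 0.06009312620024307
(np.int32(83), [41.3, 143.6]) plane [ 0.5577 -0.0954  0.094 ] units to go [ 0.489 -2.87   1.947]
(np.int32(406), [261.4, 191.5]) plane [0.585  0.0865 0.094 ] units to go [-0.024 -0.63   1.946]
(np.int32(908), [345.5, 221.7]) plane [0.6071 0.1613 0.094 ] units to go [-0.372  0.281  1.945]
```

>>> {"name": "play_rows", "arguments": {"plan": [[[0.01,0.045,0,0,34],[0,0,0,0,34],[0,0,0,0,34],[0,0,0.5,0,34],[0,0,0.4,0,34]]]}}

```text
clock: 41.85
position: [0.5786, 0.1416, 0.1494]
tool_rot: [[-0.997, -0.078, 0.001], [-0.078, 0.997, 0.001], [-0.002, 0.001, -1.0]]
ft_force: [-0.0, -0.5, -0.5]
finger_gap: 0.0343
gripper_force: 0.0
```

>>> {"name": "play_rows", "arguments": {"plan": [[[0,0,0.4,0,34],[0,0,0.4,0,34],[0,0,0.24,0,34],[0,0,0,0,34],[0,0,0,0,34]]]}}

```text
clock: 42.35
position: [0.5786, 0.141, 0.0672]
tool_rot: [[-0.997, -0.077, 0.0], [-0.077, 0.997, -0.0], [-0.0, -0.0, -1.0]]
ft_force: [-0.1, -0.6, -0.0]
finger_gap: 0.0342
gripper_force: 0.0
```

```bash
python3 go.py 1
python3 - <<'E'
from h import *
W=vision.get_image("wrist")
s=r.state();b=max([x for x in blobs(W,"orange",60) if abs(x[1][0]-320)<60 and x[1][1]>190])
q=onplane(W,*b[1],.094);print(b,q,s["tool_rot"].T@(q-s["position"])/.08)
E
```

```text
42.35 tcp [0.5786 0.141  0.0672] yaw -175.56 gap 0.034195341205497415 0.0 F [-0.1 -0.6 -0. ] q7 96.9
pre [0.4359 0.1301 0.0672] units [ 1.789  0.002 -0.   ]
corner [0.5834 0.1414 0.0672] units [-1.85  -0.002  0.   ]
notch [0.5812 0.1713 0.0672] units [-0.     0.375 -0.   ]
(np.int32(2019), [312.5, 291.7]) [0.57962855 0.13803732 0.094     ] [-0.00374841 -0.03905081 -0.32627324]
```

>>> {"name": "play_rows", "arguments": {"plan": [[[0,-0.035,0,0,20],[0,0,0,0,5],[0,0,0,0,5],[0,0,0,0,5],[0,0,0,0,5]]]}}

```text
clock: 42.9
position: [0.5789, 0.1384, 0.0675]
tool_rot: [[-0.997, -0.078, 0.001], [-0.078, 0.997, 0.0], [-0.001, 0.0, -1.0]]
ft_force: [-0.6, -0.9, 5.5]
finger_gap: 0.0135
gripper_force: 40.0
```

>>> {"name": "play_rows", "arguments": {"plan": [[[0,0,-0.03,0,5],[0,0,-0.03,0,5],[-0.03,0.02,0,0,5],[-0.025,0.02,0,0,5],[0,0,0,0,5]]]}}

```text
clock: 43.4
position: [0.5828, 0.1424, 0.0714]
tool_rot: [[-0.997, -0.078, -0.0], [-0.078, 0.997, 0.0], [0.0, 0.0, -1.0]]
ft_force: [0.4, -0.5, -2.7]
finger_gap: 0.0134
gripper_force: 40.0
```

>>> {"name": "play_rows", "arguments": {"plan": [[[0,0.05,0,0,5],[0,0.05,0,0,5],[0,0.05,0,0,5],[0,0,0,0,5]]]}}

```text
clock: 43.8
position: [0.5815, 0.155, 0.0715]
tool_rot: [[-0.997, -0.079, -0.0], [-0.079, 0.997, 0.0], [0.0, 0.0, -1.0]]
ft_force: [-0.4, 0.2, -1.8]
finger_gap: 0.0135
gripper_force: 40.0
```

```bash
python3 go.py 1
python3 - <<'E'
from h import *
W=vision.get_image("wrist")
s=r.state();b=max([x for x in blobs(W,"orange",60) if abs(x[1][0]-320)<60 and x[1][1]>190])
q=onplane(W,*b[1],.094);print(b,q,s["tool_rot"].T@(q-s["position"])/.08)
E
```

```text
43.8 tcp [0.5815 0.155  0.0715] yaw -175.47 gap 0.013534800940715937 39.9906724691391 F [-0.4  0.2 -1.8] q7 95.6
pre [0.4359 0.1301 0.0715] units [ 1.839 -0.167  0.   ]
corner [0.5834 0.1414 0.0715] units [-1.85  -0.005 -0.   ]
notch [0.5812 0.1713 0.0715] units [-0.001  0.375  0.   ]
(np.int32(1999), [320.7, 290.4]) [0.58436919 0.15580339 0.094     ] [-0.03671311  0.01384657 -0.28099755]
```

>>> {"name": "play_rows", "arguments": {"plan": [[[0,0.07,0,0,5],[0,0.07,0,0,5],[0,0.06,0,0,5],[0,0,0.03,0,5],[0,0,0.025,0,5]]]}}

```text
clock: 44.35
position: [0.5805, 0.1701, 0.0674]
tool_rot: [[-0.997, -0.078, 0.0], [-0.078, 0.997, 0.0], [-0.0, 0.0, -1.0]]
ft_force: [-4.7, 0.9, 20.9]
finger_gap: 0.0132
gripper_force: 40.0
```

>>> {"name": "play_rows", "arguments": {"plan": [[[0,0,0,0,5],[0,0,0,0,22],[0,0,0,0,30],[0,0,0,0,35],[0,0,0,0,35]]]}}

```text
clock: 44.85
position: [0.5805, 0.1696, 0.0671]
tool_rot: [[-0.997, -0.077, 0.0], [-0.077, 0.997, -0.0], [-0.0, -0.0, -1.0]]
ft_force: [-0.0, 0.4, -0.6]
finger_gap: 0.0351
gripper_force: 0.0
```

>>> {"name": "play_rows", "arguments": {"plan": [[[0,0,-0.3,0,35],[0,0,-0.5,0,35],[0,0,-0.6,0,60],[0,0,-0.6,0,60],[-0.027,-0.49,0,0,60]]]}}

```text
clock: 45.35
position: [0.5889, 0.1372, 0.2332]
tool_rot: [[-0.996, -0.087, 0.009], [-0.087, 0.996, 0.006], [-0.01, 0.006, -1.0]]
ft_force: [1.0, 0.5, -0.0]
finger_gap: 0.0558
gripper_force: 0.0
```

>>> {"name": "play_rows", "arguments": {"plan": [[[-0.027,-0.49,0,0,60],[-0.027,-0.49,0,0,60],[-0.027,-0.49,0,0,60],[-0.027,-0.49,0,0,60],[-0.027,-0.49,0,0,60]]]}}

```text
clock: 45.85
position: [0.6116, -0.0652, 0.2272]
tool_rot: [[-0.997, -0.078, 0.0], [-0.078, 0.997, 0.0], [-0.0, 0.0, -1.0]]
ft_force: [-0.4, 0.1, 0.3]
finger_gap: 0.0602
gripper_force: 0.0
```

>>> {"name": "play_rows", "arguments": {"plan": [[[-0.027,-0.49,0,0,60],[-0.027,-0.49,0,0,60],[0,0,0,-0.63,60],[0,0,0,0,60],[0,0,0,0,60]]]}}

```text
clock: 46.35
position: [0.622, -0.1406, 0.2269]
tool_rot: [[-0.993, -0.121, -0.0], [-0.121, 0.993, 0.001], [0.0, 0.001, -1.0]]
ft_force: [0.4, 0.9, -0.6]
finger_gap: 0.0601
gripper_force: 0.0
```

```bash
python3 chk.py
python3 - <<'E'
from h import *
s=r.state();R=s["tool_rot"];print(s["position"],np.degrees(np.arctan2(R[1,0],R[0,0])),s["qpos"][6], R.T@(np.array([.6227,-.1408,.063])-s["position"])/.08)
save(vision.get_image("wrist"),"w8.png",None,1.25)
E
```

```text
yellow 53 82 [0.573 0.255 0.096] rel notch in hood [-0.0017 -0.    ]
orange 48 13 [0.605 0.14  0.102] rel notch in hood [ 0.0218 -0.0327]
orange 48 94 [0.579 0.171 0.096] rel notch in hood [-0.0019 -0.0005]
blue 34 45 [0.586 0.087 0.099] rel notch in hood [-0.0013 -0.0007]
[ 0.62214496 -0.14003626  0.22698949] -172.95416693200033 121.21494640551012 [-0.00603497 -0.01181102  2.04985968]
```

View pics/w8.png

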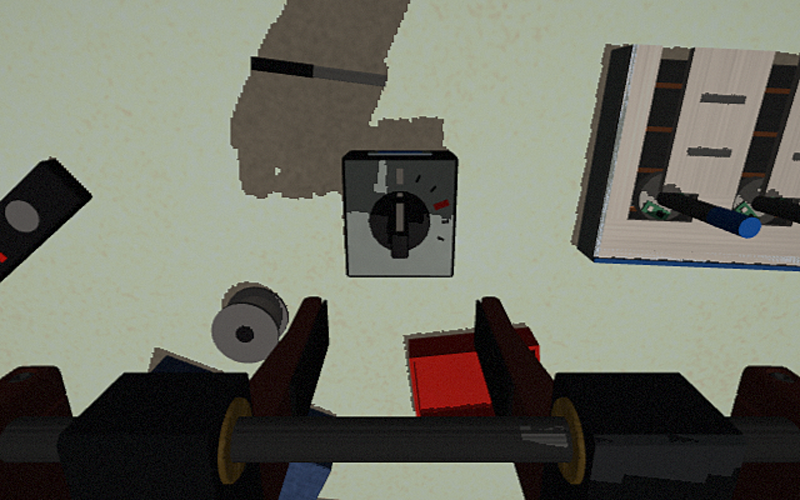

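>>> {"name": "play_rows", "arguments": {"plan": [[[-0.006,-0.01,0.45,0,50],[0,0,0.45,0,40],[0,0,0.45,0,40],[0,0,0.4,0,40],[0,0,0.29,0,40]]]}}

```text
clock: 47.0
position: [0.6218, -0.1407, 0.0617]
tool_rot: [[-0.992, -0.123, -0.002], [-0.123, 0.992, 0.001], [0.002, 0.001, -1.0]]
ft_force: [-0.1, 0.2, -0.2]
finger_gap: 0.04
gripper_force: 0.0
```

>>> {"name": "play_rows", "arguments": {"plan": [[[0,0,0,0,40],[0,0,0,0,5],[0,0,0,0,5],[0,0,0,0,5],[0,0,0,0,5]]], "force": 20}}

```text
clock: 47.5
position: [0.6233, -0.141, 0.0653]
tool_rot: [[-0.993, -0.122, 0.001], [-0.122, 0.993, 0.002], [-0.002, 0.002, -1.0]]
ft_force: [-2.3, -2.7, 6.8]
finger_gap: 0.0128
gripper_force: 20.0
```

>>> {"name": "play_rows", "arguments": {"plan": [[[0,0,0,0,5],[0,0,0,0,5]]]}}

```text
clock: 47.7
position: [0.6233, -0.1412, 0.0653]
tool_rot: [[-0.993, -0.122, 0.001], [-0.122, 0.993, 0.002], [-0.002, 0.002, -1.0]]
ft_force: [-1.1, 2.9, 5.7]
finger_gap: 0.0128
gripper_force: 20.0
```

>>> {"name": "play_rows", "arguments": {"plan": [[[0,0,0,1,5],[0,0,0,1,5],[0,0,0,1,5],[0,0,0,1,5],[0,0,0,1,5]]]}}

```text
clock: 48.2
position: [0.6233, -0.1406, 0.0653]
tool_rot: [[-0.974, 0.227, 0.001], [0.227, 0.974, 0.003], [-0.001, 0.003, -1.0]]
ft_force: [-1.5, 4.4, 6.5]
finger_gap: 0.0129
gripper_force: 20.0
```

>>> {"name": "play_rows", "arguments": {"plan": [[[0,0,0,1,5],[0,0,0,1,5],[0,0,0,1,5],[0,0,0,1,5],[0,0,0,1,5]]]}}

```text
clock: 48.7
position: [0.6235, -0.1401, 0.0653]
tool_rot: [[-0.838, 0.546, 0.001], [0.546, 0.838, 0.003], [0.001, 0.003, -1.0]]
ft_force: [-1.2, 4.9, 6.3]
finger_gap: 0.0128
gripper_force: 20.0
```

>>> {"name": "play_rows", "arguments": {"plan": [[[0,0,0,1,5],[0,0,0,1,5],[0,0,0,1,5],[0,0,0,1,5],[0,0,0,1,5]]]}}

```text
clock: 49.2
position: [0.6239, -0.1397, 0.0653]
tool_rot: [[-0.601, 0.799, 0.002], [0.799, 0.601, 0.004], [0.002, 0.004, -1.0]]
ft_force: [-1.5, 5.5, 5.9]
finger_gap: 0.0127
gripper_force: 20.0
```

>>> {"name": "play_rows", "arguments": {"plan": [[[0,0,0,1,5],[0,0,0,1,5],[0,0,0,0.2,5],[0,0,0,0,5],[0,0,0,0,5]]]}}

```text
clock: 49.7
position: [0.6241, -0.1397, 0.0653]
tool_rot: [[-0.474, 0.881, 0.002], [0.881, 0.474, 0.004], [0.002, 0.004, -1.0]]
ft_force: [0.1, 6.1, 6.6]
finger_gap: 0.0129
gripper_force: 20.0
```

>>> {"name": "play_rows", "arguments": {"plan": [[[0,0,0,0,5],[0,0,0,0,5]]]}}

```text
clock: 49.9
position: [0.6241, -0.1396, 0.0653]
tool_rot: [[-0.474, 0.881, 0.002], [0.881, 0.474, 0.004], [0.002, 0.004, -1.0]]
ft_force: [0.4, 5.3, 6.4]
finger_gap: 0.0129
gripper_force: 20.0
```

>>> {"name": "play_rows", "arguments": {"plan": [[[0,0,0,0,45],[0,0,0,0,45],[0,0,0,0,45],[0,0,-0.4,0,45],[0,0,-0.5,0,60]]]}}

```text
clock: 50.4
position: [0.621, -0.1421, 0.1351]
tool_rot: [[-0.472, 0.882, -0.004], [0.882, 0.472, -0.0], [0.002, -0.004, -1.0]]
ft_force: [0.3, -0.1, 0.1]
finger_gap: 0.0491
gripper_force: 0.0
```

>>> {"name": "play_rows", "arguments": {"plan": [[[0,0,-0.55,0,60],[0,0,-0.55,0,60],[-0.3,0,0,0,60],[0,0,0,0,60],[0,0,0,0,60]]]}}

```text
clock: 50.9
position: [0.6333, -0.1638, 0.2235]
tool_rot: [[-0.471, 0.882, -0.001], [0.882, 0.471, 0.0], [0.001, -0.001, -1.0]]
ft_force: [-0.1, -0.3, -0.8]
finger_gap: 0.0602
gripper_force: 0.0
```

```bash
python3 chk.py
python3 - <<'E'
from h import *
W=vision.get_image("wrist");save(W,"w9.png",(200,80,460,240),2.9);np.savez("w9.npz",**W);s=r.state();print(s["position"],s["ft_force"])
E
```

```text
yellow 48 80 [0.573 0.255 0.097] rel notch in hood [-0.0013  0.0001]
orange 50 13 [0.605 0.14  0.102] rel notch in hood [ 0.0217 -0.0328]
orange 50 93 [0.579 0.171 0.096] rel notch in hood [-0.002  -0.0006]
blue 33 48 [0.587 0.087 0.098] rel notch in hood [-0.0008 -0.0005]
[ 0.6332639  -0.16262886  0.22292536] [ 1.17566102 -0.05344217 -0.34786033]
```

View pics/w9.png

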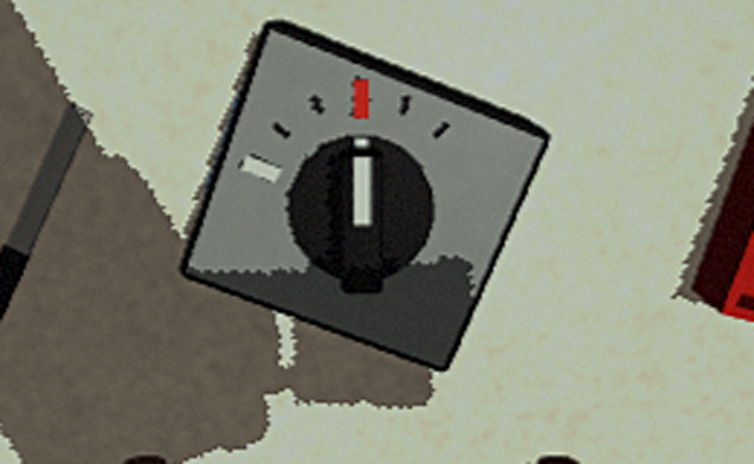

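The pointer (362,190) lines up with the red mark (362,98), all three carriers measure within about 2 mm of their notches, and the arm is clear.

```bash
python3 -c "
from bench import order
print(order.close_job())"
```

```text
the job is handed in; nothing more can be done
None
```

The job is handed in, with no verdict returned: I zeroed the knob first, parked all three carriers about 2 mm or less from their notch points, then turned the knob to the red mark and let go.

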